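# Put the washed slicer kit away

## Robot

A 7-joint arm with a two-finger parallel gripper is mounted at the origin on the work surface. World frame = base frame: x ahead of the robot, y to its left, z up, the work surface at z = 0. Lengths are in m, angles in rad, forces in N, time in s.
With the tool pointing down it reaches from about 0.425 to 0.8 m from the base axis. Payload 8.3 kg.
Tool frame: the origin (TCP) lies at the centre of the arm's flange, where the gripper is bolted on; the fingertips stand 173 mm ahead of it and the grasp point (between the pads) lies 155 mm ahead of it; z points along the fingers, y is the line along which they close (so a half turn about z gives the same grasp; the last joint's range is limited). The gripper opens to 85 mm and grips with 20 to 120 N. Pads are 22 mm wide; open, the fingers measure 114 mm over their backs; the gripper's body (76 mm by 85 mm) begins 54 mm behind the grasp point. The pads swing forward as they close: fully open they stand 13 mm farther back than shut.
Start: joints at [1.23, 0.383, 0.016, 1.37, -0.006, 1.388, -0.046], TCP at [0.171, -0.601, 0.405] pointing down, gripper open.
Joint ranges: [-2.95, 2.95], [-0.25, 2.06], [-1.52, 1.56], [0.18, 2.33], [-1.44, 4.58], [0.02, 2.06], [-3.01, 3.01]. Speed limits (rad/s): [2.39, 2.39, 3.01, 3.01, 3.14, 3.14, 3.14].

## Interface

Orientations are given as [roll, pitch, yaw] about the fixed x, y, z axes, in that order (R = Rz(yaw) Ry(pitch) Rx(roll)).
In Python, from rig import bot, get_image, get_calibration gives the robot as it stands.
- The arm moves only by the tool play_rows, never from a script. Its argument "deltas" is a list of rows, each a list of 3 entries, a list of its own where there are three numbers: the shift along the tool's x, y, z normalised to -1 to 1, where 1 is 60 mm, then the turn, a rotation vector about the tool's x, y, z normalised to -1 to 1, where 1 is 0.15 rad, then the opening, from -1 (shut) to 1 (fully open). A call has 1 to 12 rows; each row shifts and turns the commanded pose from where the row before left it, along the tool's axes as they then stand; what a row does not reach is not made up. A row lasts 1/8 s, in which the tool goes at most 62.5 mm and 10.7 degrees, less where a joint would pass 70% of its speed; a pose out of reach is approached as far as the arm can. A call with a number of a shift or a turn outside -1 to 1 is refused whole. A call with a gripper value outside its range is refused whole. The fingers move at their own pace and stop on an object; "squeeze" is the grip in N (left out, the last holds). Time passes only in rows, so rows that do not move let the fingers close. It gives the time, the measured TCP pose, the force, the opening and the grip force at its end, in the units of the state.
- bot.read_state(): the state, without advancing time (a new reading comes with each control period).
- get_image(name): name is "scene" or "side" or "wrist"; returns the picture (420x560x3 uint8, red, green, blue); there is no depth.
- get_calibration(name): a dict with "K" (3x3 intrinsics, pixels), "T" (4x4, takes a point from camera to world coordinates); the wrist camera has in their place "T_tool_cam" (4x4, takes a point from camera to tool coordinates, whose origin is the TCP and whose axes are the flange's). Camera axes: x right, y down, z forward; pixel columns grow to the right and rows downward; lengths in m; the calibration is good to about 2 mm. The wrist camera is an equidistant fisheye: a pixel r from the principal point sees the ray r / f radians off the axis. A picture is of the moment at which its call begins: read the wrist's pose just before it. get_calibration takes no time and is no camera call.
- bot.hand_in(): hands the job in; it is judged then, once.
The state is a dict: "t": time; "q": joint angles; "dq": joint speeds; "joint_efforts": joint torques, N m; "tcp_pos": TCP position; "tool_rot": TCP orientation; "force": force on the tool from outside, world axes, zero at the start; "torque": the same for the moment, N m; "opening": finger opening in m; "gripper_force": force on a finger pad.
Only numpy, scipy, OpenCV 4.12 (cv2) and the standard library are available. Lean on these libraries where they do the work, as an engineer would, in place of code of your own. Each camera call takes 0.05 s, during which the arm holds its last target. There are 200 camera calls.

## Task

The vegetable slicer's kit has been washed up: put it away. Lay every loose slicer insert face up, flat and fully down in its own storage bay, the one whose floor is printed with that insert's pattern, and stand the bottles that are lying on the table upright on the floor of the bottle lane among the ones already there. At the end every bottle must be standing in the lane, and everything must be let go and at rest.

Things in the scene. Friction and masses are not known exactly. Their poses are not given: they have to be found in the camera images.
- insert_slice: slicer insert with one single wide steel blade lying slantwise across a closed deck, in a black frame 100 x 48 x 20 mm (x long, y wide, z up), about 0.11 kg, loose, lying flat on the table, working face up; may be absent. Origin: centre of its underside. The frame is the same after a half turn about z.
- insert_stick: slicer insert with three straight steel bars running the long way, open between them, in a black frame 100 x 48 x 20 mm (x long, y wide, z up), about 0.11 kg, loose, lying flat on the table, working face up; may be absent. Origin: centre of its underside. The frame is the same after a half turn about z.
- insert_dice: slicer insert with an open grid: one long bar crossed by three short bars, in a black frame 100 x 48 x 20 mm (x long, y wide, z up), about 0.11 kg, loose, lying flat on the table, working face up; may be absent. Origin: centre of its underside. The frame is the same after a half turn about z.
- insert_wave: slicer insert with a zigzag (W-shaped) steel blade on a closed deck, in a black frame 100 x 48 x 20 mm (x long, y wide, z up), about 0.11 kg, loose, lying flat on the table, working face up; may be absent. Origin: centre of its underside. The frame is the same after a half turn about z.
- bay_slice_seat (a point): centre of the floor (10 mm above the table) of the fixed storage bay whose white floor is printed in black with the slice insert pattern: one single wide steel blade lying slantwise across a closed deck. x along the bay, y across, z up. Recess 106 x 54 mm inside; 5 mm walls rise 14 mm above the floor (see tray).
- bay_stick_seat (a point): centre of the floor (10 mm above the table) of the fixed storage bay whose white floor is printed in black with the stick insert pattern: three straight steel bars running the long way, open between them. x along the bay, y across, z up. Recess 106 x 54 mm inside; 5 mm walls rise 14 mm above the floor (see tray).
- bay_dice_seat (a point): centre of the floor (10 mm above the table) of the fixed storage bay whose white floor is printed in black with the dice insert pattern: an open grid: one long bar crossed by three short bars. x along the bay, y across, z up. Recess 106 x 54 mm inside; 5 mm walls rise 14 mm above the floor (see tray).
- bay_wave_seat (a point): centre of the floor (10 mm above the table) of the fixed storage bay whose white floor is printed in black with the wave insert pattern: a zigzag (W-shaped) steel blade on a closed deck. x along the bay, y across, z up. Recess 106 x 54 mm inside; 5 mm walls rise 14 mm above the floor (see tray).
- tray: fixed grey storage tray 124 x 340 mm, 6 mm thick, carrying the four bays side by side 84 mm apart along its y, in an order that varies. Each bay has a full wall at both ends of its length; along its long sides only a 20 mm stub at each end: the middle 66 mm is open for fingers, where the tray surface is 4 mm below the bay floor. Origin: centre of its underside.
- lane_floor (a point): centre of the floor (6 mm above the table) of the fixed aluminium bottle lane, a straight open-topped channel; x points away from the robot across the lane (62 mm inside), y along it (378 mm inside), z up. Its 3 mm walls rise 16 mm above the floor on all four sides.
- bottle_a: square white plastic bottle, about 0.15 kg: body 46 x 46 mm and 104 mm high, then a tapering neck and a round grey cap 28 mm wide, 140 mm high in all. Origin: centre of its underside; z runs from the base to the cap. Starts lying on its side on the table near the left end of the row of inserts, base outwards.
- bottle_b: square white plastic bottle, about 0.15 kg: body 46 x 46 mm and 104 mm high, then a tapering neck and a round grey cap 28 mm wide, 140 mm high in all. Origin: centre of its underside; z runs from the base to the cap. Starts lying on its side on the table near the right end of the row of inserts, base outwards.
- bottle_c: square white plastic bottle, about 0.15 kg: body 46 x 46 mm and 104 mm high, then a tapering neck and a round grey cap 28 mm wide, 140 mm high in all. Origin: centre of its underside; z runs from the base to the cap. Starts standing in the lane; it may be absent.
- bottle_d: square white plastic bottle, about 0.15 kg: body 46 x 46 mm and 104 mm high, then a tapering neck and a round grey cap 28 mm wide, 140 mm high in all. Origin: centre of its underside; z runs from the base to the cap. Starts standing in the lane; it may be absent.
- bottle_e: square white plastic bottle, about 0.15 kg: body 46 x 46 mm and 104 mm high, then a tapering neck and a round grey cap 28 mm wide, 140 mm high in all. Origin: centre of its underside; z runs from the base to the cap. Starts standing in the lane; it may be absent.
There are look-alikes about, which are no part of the job. Leave any turquoise look-alike of the bottle_c alone. Leave any orange look-alike of the bottle_d alone.

How it is judged:
By the outcome, as a careful person would: the job done as asked, in the order asked, and still so for the second after the job is handed in, with the robot touching nothing.
Of bottle_c, bottle_d, bottle_e only 2 to 3 are there at a start; the rules pass over those that are not, and their reading is None.
Of insert_slice, insert_stick, insert_dice, insert_wave only 3 to 4 are there at a start; the rules pass over those that are not, and their reading is None.
At some moment in a run one of insert_slice, insert_stick, insert_dice, insert_wave may be knocked a few centimetres aside while the robot is not near it.
Once in a run the grip may slacken for a moment while it holds something.
It also fails if it takes over 210 s, if anything falls off the work surface, if the arm or the gripper's body presses on something with over 40 N, if the wrist force passes 120 N, or if a joint passes its speed limit or range.

## Working session

There is one attempt and no reset: what is moved stays moved. The work goes in short steps, Python scripts to look and compute and a tool call to move; the robot and the scene stay as the last step left them, time stands still between calls to the robot, and variables do not carry over. Pictures are saved under pics/ and viewed, at most 14 in all, crops included, and the job is handed in when it is done.

Besides the shell and the picture viewer there is one more tool, called after "Request:" as name(argument=value, ...) on one line, values as JSON. play_rows: Moves the arm, as the interface text tells. Scaled input: -1 to 1 covers 60 mm each way for a shift and 0.15 rad each way for a turn. Its arguments: {"type":"object","properties":{"deltas":{"type":"array"},"squeeze":{"type":"number"}},"required":["deltas"]}

```bash
ls; mkdir -p pics
python3 - <<'E'
from rig import bot,get_image,get_calibration
import cv2,numpy as np
np.set_printoptions(precision=4,suppress=True)
s=bot.read_state(); print({k:s[k] for k in('t','tcp_pos','tool_rot','opening')})
for n in("scene","side","wrist"):
    im=get_image(n); cv2.imwrite(f"pics/{n}0.png",cv2.cvtColor(im,cv2.COLOR_RGB2BGR))
    print(n,get_calibration(n))
E
```

```text
pics
{'t': 0.0, 'tcp_pos': array([ 0.1714, -0.6009,  0.4037]), 'tool_rot': array([-3.1396,  0.    ,  0.2779]), 'opening': 0.08545902821697167}
scene {'K': array([[401.2842,   0.    , 276.1432],
       [  0.    , 401.2842, 206.6463],
       [  0.    ,   0.    ,   1.    ]]), 'T': array([[ 0.3798,  0.4991, -0.7789,  1.1779],
       [ 0.925 , -0.2118,  0.3153, -0.3085],
       [-0.0076, -0.8402, -0.5422,  0.5548],
       [ 0.    ,  0.    ,  0.    ,  1.    ]])}
side {'K': array([[384.7289,   0.    , 286.6693],
       [  0.    , 384.7289, 205.1334],
       [  0.    ,   0.    ,   1.    ]]), 'T': array([[-0.9709, -0.1533,  0.1838,  0.2335],
       [-0.2388,  0.6728, -0.7002,  0.8021],
       [-0.0163, -0.7237, -0.6899,  0.8808],
       [ 0.    ,  0.    ,  0.    ,  1.    ]])}
wrist {'K': array([[325.1923,   0.    , 275.5966],
       [  0.    , 325.1923, 210.2785],
       [  0.    ,   0.    ,   1.    ]]), 'T_tool_cam': array([[ 0.    , -0.9644, -0.2646,  0.0675],
       [ 1.    ,  0.    , -0.    ,  0.0004],
       [ 0.    , -0.2646,  0.9644,  0.0301],
       [ 0.    ,  0.    ,  0.    ,  1.    ]])}
```

View pics/scene0.png

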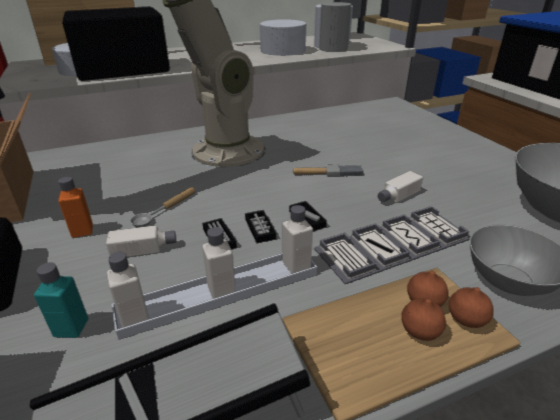

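View pics/side0.png

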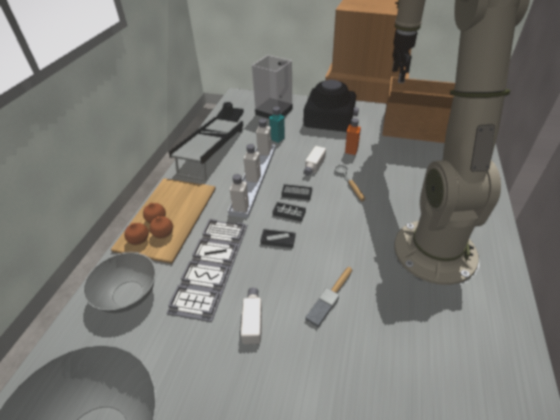

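The scene image shows three inserts at about (220,233), (260,225) and (307,215). The tray bays start at (348,256) and run stick, slice, wave, dice. The lane runs from (118,312) to (318,270) with three white bottles standing in it. Bottles are lying at (140,241) and (402,188), and the side view agrees.

```bash
cat > h.py <<'E'
from rig import bot,get_image,get_calibration
import cv2,numpy as np
from scipy.spatial.transform import Rotation as R
np.set_printoptions(precision=4,suppress=True)
def tool():
    s=bot.read_state(); T=np.eye(4); T[:3,:3]=R.from_euler('xyz',s['tool_rot']).as_matrix(); T[:3,3]=s['tcp_pos']; return T
def ray(n,px,Tt=None):
    c=get_calibration(n);K=np.array(c['K']);p=np.atleast_2d(np.array(px,float))
    d=(p-K[:2,2])/K[0,0]
    if n=='wrist':
        r=np.linalg.norm(d,axis=1,keepdims=True)+1e-12
        v=np.hstack([d/r*np.sin(r),np.cos(r)]);T=Tt@np.array(c['T_tool_cam'])
    else: v=np.hstack([d,np.ones((len(d),1))]);T=np.array(c['T'])
    v=v@T[:3,:3].T
    return T[:3,3],v/np.linalg.norm(v,axis=1,keepdims=True)
def plane(n,px,z,Tt=None):
    o,v=ray(n,px,Tt); return o+v*((z-o[2])/v[:,2:])
def tri(o1,v1,o2,v2):
    A=np.stack([v1,-v2],1);t=np.linalg.lstsq(A,o2-o1,rcond=None)[0]
    a,b=o1+t[0]*v1,o2+t[1]*v2
    return (a+b)/2,np.linalg.norm(a-b)
def project(P,n,Tt=None):
    c=get_calibration(n);K=np.array(c['K']);T=Tt@np.array(c['T_tool_cam']) if n=='wrist' else np.array(c['T'])
    p=(np.atleast_2d(P)-T[:3,3])@T[:3,:3]
    if n=='wrist':
        r=np.linalg.norm(p[:,:2],axis=1,keepdims=True);th=np.arctan2(r,p[:,2:]);d=p[:,:2]/np.maximum(r,1e-9)*th
    else: d=p[:,:2]/p[:,2:]
    return d*K[0,0]+K[:2,2]
def rectify(im,Tt,x0,x1,y0,y1,z,ppm=1000,n='wrist'):
    # top-down orthophoto of plane z: rows = x decreasing, cols = y decreasing
    xs=np.arange(x1,x0,-1/ppm);ys=np.arange(y1,y0,-1/ppm);Y,X=np.meshgrid(ys,xs)
    P=np.stack([X,Y,np.full_like(X,z)],-1).reshape(-1,3)
    m=project(P,n,Tt).reshape(X.shape+(2,)).astype(np.float32)
    return cv2.remap(im,m[...,0],m[...,1],cv2.INTER_LINEAR)
def delta(pos,yaw=None,roll=np.pi,pitch=0):
    """shift in tool axes (units of 60mm) and rotvec (units of .15) from present pose"""
    T=tool();d=T[:3,:3].T@(np.array(pos)-T[:3,3])/.06
    rv=(R.from_matrix(T[:3,:3]).inv()*R.from_euler('xyz',[roll,pitch,yaw])).as_rotvec()/.15 if yaw is not None else None
    print('shift',d,'rot',rv)
def save(im,n): cv2.imwrite('pics/'+n,cv2.cvtColor(im,cv2.COLOR_RGB2BGR))
E
python3 - <<'E'
from h import *
px=dict(ins1=(220,233),ins2=(260,225),ins3=(307,215),bay1=(348,256),bay2=(378,245),bay3=(410,234),bay4=(438,224),ba=(138,242),bb=(402,190),lane0=(118,315),lane1=(316,268))
for k,v in px.items(): print(k,plane('scene',v,0.015)[0])
delta([0.5,-0.3,0.5],0)
E
```

```text
ins1 [ 0.4544 -0.1528  0.015 ]
ins2 [ 0.4605 -0.0588  0.015 ]
ins3 [0.4657 0.0596 0.015 ]
bay1 [0.636  0.0711 0.015 ]
bay2 [0.6292 0.1496 0.015 ]
bay3 [0.6236 0.238  0.015 ]
bay4 [0.6172 0.322  0.015 ]
ba [ 0.4164 -0.3277  0.015 ]
bb [0.4573 0.342  0.015 ]
lane0 [ 0.6186 -0.3835  0.015 ]
lane1 [ 0.6434 -0.0071  0.015 ]
shift [ 6.6421 -3.3232 -1.5968] rot [-0.0101  0.0015  1.8522]
```

Request:
play_rows(deltas=[[[0,0,-0.5],[0,0,0.926],1],[[0,0,-0.5],[0,0,0.926],1],[[0.65,-0.75,0],[0,0,0],1],[[0.65,-0.75,0],[0,0,0],1],[[0.65,-0.75,0],[0,0,0],1],[[0.65,-0.75,0],[0,0,0],1],[[0.65,-0.75,0],[0,0,0],1],[[0.65,-0.75,0],[0,0,0],1],[[0.65,-0.75,0],[0,0,0],1],[[0.65,-0.75,0],[0,0,0],1],[[0.65,-0.75,0],[0,0,0],1],[[0.65,-0.75,0],[0,0,0],1]])

```text
t: 1.65
tcp_pos: [0.5623, -0.1496, 0.4646]
tool_rot: [3.142, 0.0, -0.0]
force: [0.9, -1.1, 0.1]
opening: 0.0854
gripper_force: 0.0
```

Request:
play_rows(deltas=[[[0,-0.9,0],[0,0,0],1],[[0,-0.9,0],[0,0,0],1],[[0,0,0],[0,0,0],1]])

```text
t: 2.02
tcp_pos: [0.5612, -0.037, 0.4648]
tool_rot: [-3.139, -0.0, 0.009]
force: [-0.6, -0.5, 0.3]
opening: 0.0853
gripper_force: 0.0
```

Run:
```python
from h import *
T=tool();print(bot.read_state()['tcp_pos'],bot.read_state()['tool_rot'])
im=get_image('wrist');save(im,'w1.png');np.save('T1.npy',T)
save(rectify(im,T,.36,.72,-.4,.4,.02,1000),'top1.png')
```

```text
[ 0.5612 -0.037   0.4648] [-3.1392 -0.0001  0.0095]
```

View pics/top1.png

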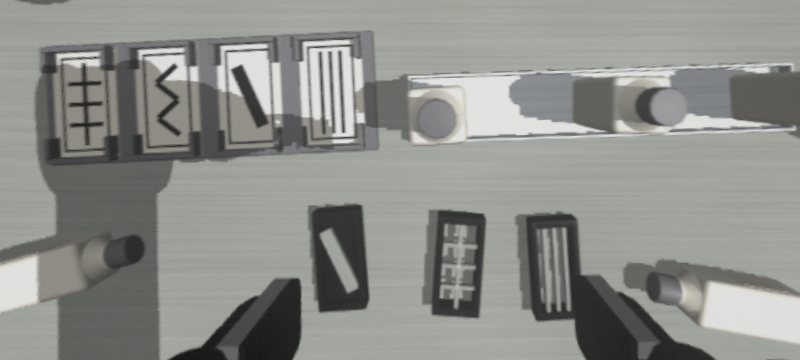

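The top view (1 px = 1 mm) shows the slice, dice and stick inserts at columns 340, 460 and 555. From +y, the bays run dice, wave, slice, stick. The lane is at columns 408–795 with bottles at about 437, 640 and the far end. The lying bottles are at the far left and right. Next I take two more views for height and precision.

Request:
play_rows(deltas=[[[0,0.7,0.7],[0,0,0],1],[[0,0.9,0],[0,0,0],1],[[0,0.9,0],[0,0,0],1],[[0,0.6,0],[0,0,0],1],[[0,0,0],[0,0,0],1]])

```text
t: 2.7
tcp_pos: [0.5599, -0.235, 0.4217]
tool_rot: [3.14, 0.002, -0.009]
force: [-0.0, -0.0, -0.1]
opening: 0.0853
gripper_force: 0.0
```

Run:
```python
from h import *
s=bot.read_state();print(s['q']);T=tool();im=get_image('wrist');save(im,'w2.png');np.save('T2.npy',T)
save(rectify(im,T,.36,.72,-.46,.06,.02,1500),'top2.png')
```

```text
[ 0.551   0.3543 -0.2787  1.3826  0.0989  1.4196 -1.306 ]
```

Request:
play_rows(deltas=[[[0,-1,0],[0,0,0],1],[[0,-1,0],[0,0,0],1],[[0,-1,0],[0,0,0],1],[[0,-1,0],[0,0,0],1],[[0,-1,0],[0,0,0],1],[[0,-1,0],[0,0,0],1],[[0,-0.6,0],[0,0,0],1],[[0,0,0],[0,0,0],1]])

```text
t: 3.75
tcp_pos: [0.5598, 0.1719, 0.4228]
tool_rot: [-3.14, 0.0, 0.008]
force: [-0.3, 0.3, -1.0]
opening: 0.0853
gripper_force: 0.0
```

Run:
```python
from h import *
s=bot.read_state();print(s['q']);T=tool();im=get_image('wrist');save(im,'w3.png');np.save('T3.npy',T)
print(s['tcp_pos'])
save(rectify(im,T,.36,.72,-.06,.46,.02,1500),'top3.png')
```

```text
[ 0.0295  0.3314 -0.4976  1.4353  0.1558  1.4142 -2.0321]
[0.5598 0.1719 0.4228]
```

View pics/top2.png

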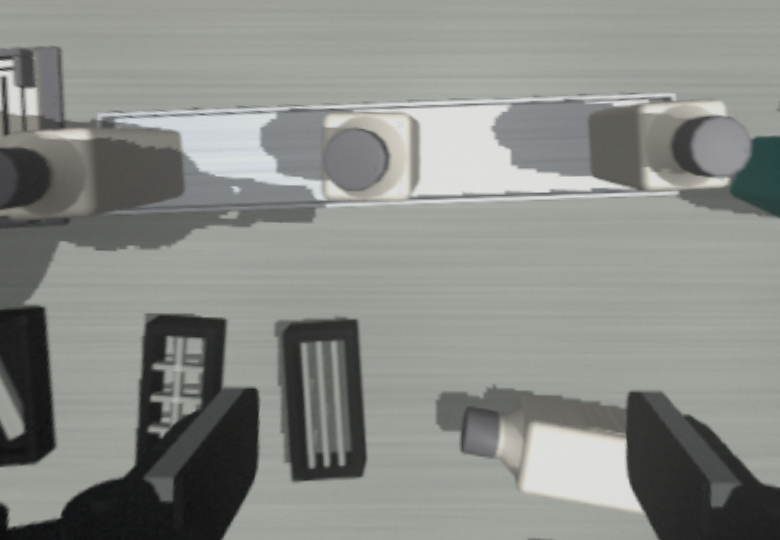

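View pics/top3.png

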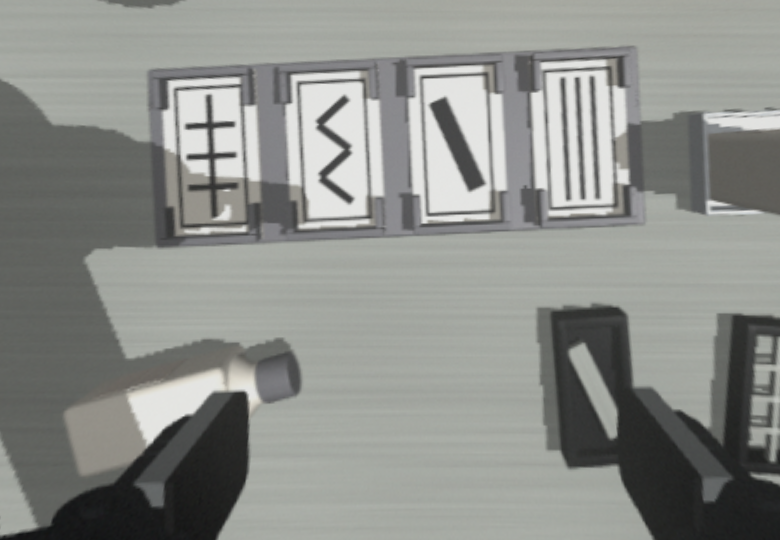

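```bash
cat >> h.py <<'E'
def insert_fit(im,T,cx,cy,w=.075,ppm=2000,z=.02,th=62):
    """black frame near (cx,cy): centre (corrected for visible side faces), yaw, dims"""
    r=rectify(im,T,cx-w,cx+w,cy-w,cy+w,z,ppm);g=cv2.cvtColor(r,cv2.COLOR_RGB2GRAY)
    m=cv2.morphologyEx((g<th).astype(np.uint8),cv2.MORPH_OPEN,np.ones((5,5)))
    m=cv2.morphologyEx(m,cv2.MORPH_CLOSE,np.ones((25,25)))
    cs,_=cv2.findContours(m,cv2.RETR_EXTERNAL,cv2.CHAIN_APPROX_NONE)
    c=max((c for c in cs if cv2.contourArea(c)>2000*(ppm/2000)**2),key=lambda c:-np.linalg.norm(c.mean((0,1))-m.shape[0]/2))
    (u,v),(a,b),_=rc=cv2.minAreaRect(c);bx=cv2.boxPoints(rc)
    P=np.c_[cx+w-bx[:,1]/ppm,cy+w-bx[:,0]/ppm]
    e=[P[1]-P[0],P[2]-P[1]];e.sort(key=np.linalg.norm);L=e[1];L=L*np.sign(L[0]);l=np.linalg.norm(L);wd=np.linalg.norm(e[0])
    ux=L/l;uy=np.array([-ux[1],ux[0]]);C=P.mean(0)
    cam=(T@np.array(get_calibration('wrist')['T_tool_cam']))[:2,3]-C
    C2=C-ux*np.sign(cam@ux)*(l-.1)/2-uy*np.sign(cam@uy)*(wd-.048)/2
    return C2,np.arctan2(L[1],L[0]),l,wd
E
python3 - <<'E'
from h import *
I={i:cv2.cvtColor(cv2.imread(f'pics/w{i}.png'),cv2.COLOR_BGR2RGB) for i in(1,2,3)};T={i:np.load(f'T{i}.npy') for i in I}
for n,i,x,y in(('slice',1,.462,.06),('slice',3,.462,.06),('dice',1,.456,-.06),('dice',2,.456,-.06),('stick',1,.454,-.153),('stick',2,.454,-.153)):
    try: print(n,i,*insert_fit(I[i],T[i],x,y))
    except Exception as e: print(n,i,e)
org={1:(.72,.4,1000),2:(.72,.06,1500),3:(.72,.46,1500)}
def rr(i,uv):
    x1,y1,p=org[i];w=np.array([x1-uv[1]/p,y1-uv[0]/p,.02]);o=(T[i]@np.array(get_calibration('wrist')['T_tool_cam']))[:3,3];v=w-o
    return o,v/np.linalg.norm(v)
for n,i,a,j,b in(('slice c',1,(313,209),3,(552,312)),('dice c',1,(485,214),2,(226,319)),('stick c',1,(577,215),2,(357,320)),('tray corner top',1,(41,48),3,(150,71)),('blade print',1,(234,67),3,(431,101)),('lane corner',1,(794,64),2,(674,95)),('bott cap a',1,(648,288),2,(461,433)),('mid cap',1,(662,106),2,(356,158)),('dice print top',1,(85,65),3,(208,96))):
    print(n,*tri(*rr(i,a),*rr(j,b)))
save(rectify(I[3],T[3],.52,.71,.06,.36,.010,2600),'bays.png')
E
```

```text
slice 1 [0.4604 0.0607] 0.070396274 0.10306138 0.04961718
slice 3 [0.4358 0.0092] 0.07736457 0.13253647 0.10154807
dice 1 [ 0.4552 -0.0565] -0.06988594 0.10281346 0.04570316
dice 2 [ 0.431 -0.009] -0.0 0.12850001 0.1265
stick 1 [ 0.4277 -0.2034] 0.05549862 0.12982756 0.09685065
stick 2 [ 0.4513 -0.1552] 0.06656825 0.10426855 0.049589917
slice c [0.5086 0.0899 0.0102] 0.0007212001679582445
dice c [ 0.5032 -0.0863  0.0088] 0.0009871348296240853
stick c [ 0.5051 -0.1776  0.0177] 0.0015362338732752604
tray corner top [0.6726 0.361  0.018 ] 0.0006982725475001944
blade print [0.6537 0.1727 0.0063] 0.00019960141374665859
lane corner [ 0.6556 -0.385   0.0305] 0.0005252220536531966
bott cap a [ 0.4325 -0.2473  0.0216] 0.0005210360463355421
mid cap [ 0.6185 -0.1964  0.1408] 0.0004757722021002773
dice print top [0.6565 0.3269 0.0061] 0.0011907504500553042
```

View pics/bays.png

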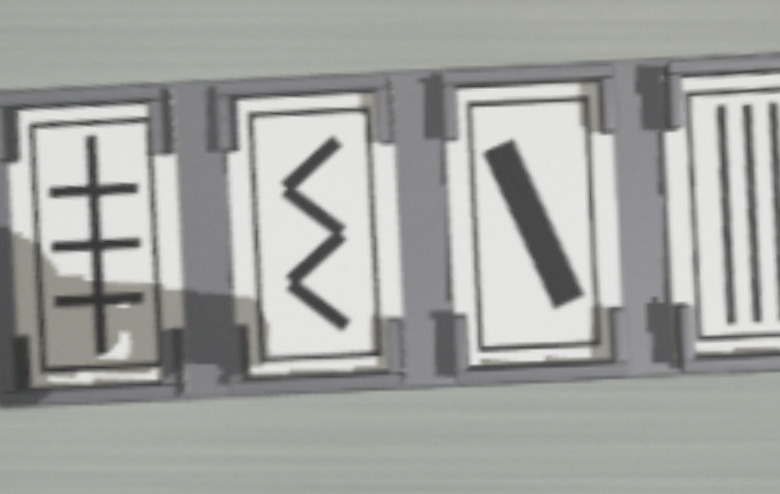

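Bay outlines, with picks at z=0.01:

| Bay | Centre (x, y) |
|---|---|
| slice | (0.624, 0.155) |
| wave | (0.620, 0.239) |
| dice | (0.615, 0.3235) |
| stick (extrapolated) | (0.629, 0.070) |

The tray yaw is about 0.055. Next I hover over the stick insert.

Request:
play_rows(deltas=[[[-0.26,0.78,0.29],[0,0,0],1],[[-0.26,0.78,0.29],[0,0,0],1],[[-0.26,0.78,0.29],[0,0,0],1],[[-0.26,0.78,0.29],[0,0,0],1],[[-0.26,0.78,0.29],[0,0,0],1],[[-0.26,0.78,0.29],[0,0,0],1],[[-0.26,0.78,0.29],[0,0,-0.39],1],[[0,0,0],[0,0,0],1],[[0,0,0],[0,0,0],1]])

```text
t: 4.92
tcp_pos: [0.4519, -0.1611, 0.3012]
tool_rot: [-3.142, -0.0, 0.056]
force: [1.1, 1.1, 0.1]
opening: 0.0852
gripper_force: 0.0
```

```bash
cat > hov.py <<'E'
import sys
from h import *
x,y=map(float,sys.argv[1:3]);zt=float(sys.argv[3])
T=tool();im=get_image('wrist');save(im,sys.argv[4]);np.save('Th.npy',T)
for w in(.06,.07,.075):
    C,a,l,wd=insert_fit(im,T,x,y,w,th=60);print(w,C,a,l,wd)
if abs(l-.1)<.008 and abs(wd-.048)<.005: delta([C[0],C[1],zt],a)
print(bot.read_state()['q'],T[:3,3])
E
python3 hov.py .4513 -.1552 .178 hs1.png
```

```text
0.06 [ 0.4513 -0.1558] 0.07130751 0.099959604 0.04485002
0.07 [ 0.4513 -0.1558] 0.07130736 0.0999596 0.04485002
0.075 [ 0.4513 -0.1558] 0.07130751 0.099959604 0.04485002
shift [-0.0141 -0.0764  2.0565] rot [-0.0001 -0.0057 -0.0875]
[ 0.5402  0.17   -0.2923  1.8882  0.0547  1.0904 -1.286 ] [ 0.4519 -0.1611  0.3012]
```

Request:
play_rows(deltas=[[[-0.01,-0.08,0.6],[0,0,-0.09],1],[[0,0,0.6],[0,0,0],1],[[0,0,0.5],[0,0,0],1],[[0,0,0.39],[0,0,0],1],[[0,0,0],[0,0,0],-1],[[0,0,0],[0,0,0],-1],[[0,0,0],[0,0,0],-1],[[0,0,0],[0,0,0],-1],[[0,0,0],[0,0,0],-1],[[0,0,0],[0,0,0],-1]], squeeze=50)

```text
t: 6.22
tcp_pos: [0.4522, -0.1558, 0.1771]
tool_rot: [3.141, -0.003, 0.072]
force: [-1.5, 1.2, 7.9]
opening: 0.047
gripper_force: 52.7
```

Request:
play_rows(deltas=[[[0,0,-0.4],[0,0,0],-1],[[0,0,-0.9],[0,0,0],-1],[[0,0,-0.9],[0,0,0],-1],[[0,0,-0.85],[0,0,0],-1],[[0.64,-0.71,0],[0,0,0],-1],[[0.64,-0.71,0],[0,0,0],-1],[[0.64,-0.71,0],[0,0,0],-1],[[0.64,-0.71,0],[0,0,0],-1],[[0.64,-0.71,0],[0,0,0.11],-1],[[0,0,0],[0,0,0],-1],[[0,0,0],[0,0,0],-1]])

```text
t: 7.6
tcp_pos: [0.6274, 0.0702, 0.3584]
tool_rot: [3.141, 0.001, 0.056]
force: [-0.8, -0.7, -1.3]
opening: 0.0465
gripper_force: 52.0
```

Run:
```python
from h import *
delta([.629,.0704,.26],.055)
T=tool();im=get_image('wrist');np.save('Ta.npy',T);save(im,'wa.png')
a=rectify(im,T,.53,.71,.0,.18,.010,2200)
zb=T[2,3]-.177+.02
b=rectify(im,T,.53,.71,.0,.18,zb,2200)
save(np.hstack([a,b]),'a.png')
```

```text
shift [ 0.0279 -0.0023  1.6396] rot [0.0029 0.0037 0.0056]
```

View pics/a.png

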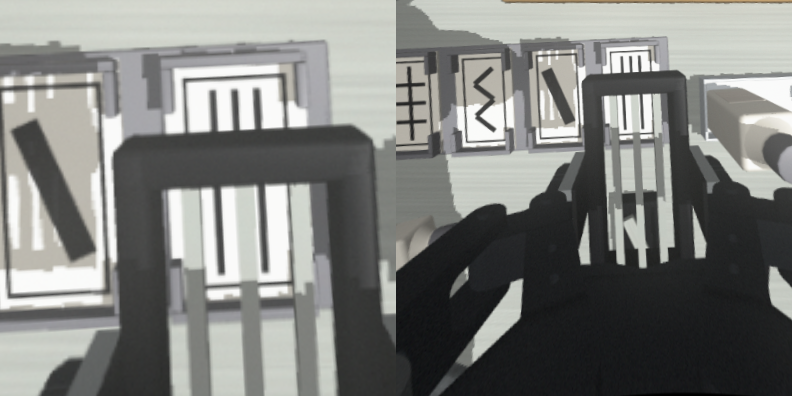

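Left panel (z=0.01): the stick bay outline runs from (186,80) to (285,75) and down to v≈285. This gives a bay centre of about (0.6275, 0.0705), so the carried insert sits over its bay.

Request:
play_rows(deltas=[[[0.01,-0.015,0.7],[0,0,0],-1],[[0,0,0.7],[0,0,0],-1],[[0,0,0.6],[0,0,0],-1],[[0,0,0.4],[0,0,0],-1],[[0,0,0.2],[0,0,0],-1],[[0,0,0.1],[0,0,0],-1],[[0,0,0.1],[0,0,0],-1],[[0,0,0],[0,0,0],-1]])

```text
t: 8.65
tcp_pos: [0.6282, 0.0713, 0.1908]
tool_rot: [-3.142, -0.0, 0.055]
force: [0.2, 0.1, -1.8]
opening: 0.0469
gripper_force: 52.0
```

Request:
play_rows(deltas=[[[0,0,0.05],[0,0,0],-1],[[0,0,0],[0,0,0],-1]])

```text
t: 8.9
tcp_pos: [0.6281, 0.0714, 0.1876]
tool_rot: [-3.142, -0.0, 0.056]
force: [-0.7, 0.7, -1.8]
opening: 0.047
gripper_force: 52.1
```

Request:
play_rows(deltas=[[[0,0,0],[0,0,0],0.4],[[0,0,0],[0,0,0],0.4],[[0,0,0],[0,0,0],0.4],[[0,0,-0.5],[0,0,0],0.4],[[0,0,-0.9],[0,0,0],0.4],[[0,0,-0.9],[0,0,0],0.4],[[0,0,-0.9],[0,0,0],0.4],[[0,0,0],[0,0,0],0.4]])

```text
t: 9.9
tcp_pos: [0.6289, 0.072, 0.3856]
tool_rot: [-3.141, -0.01, 0.056]
force: [0.6, 0.8, 0.1]
opening: 0.0599
gripper_force: 0.0
```

Run:
```python
from h import *
T=tool();im=get_image('wrist')
save(rectify(im,T,.53,.71,.0,.18,.03,2200),'a2.png')
delta([.4604,.0607,.30],.0704)
```

```text
shift [-2.8135  0.0274  1.3579] rot [-0.0018 -0.035  -0.0989]
```

View pics/a2.png

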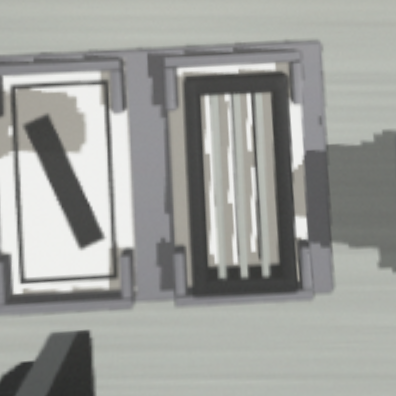

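The stick insert sits inside its bay walls. Next is the slice insert.

Request:
play_rows(deltas=[[[-0.7,0.01,0.34],[0,0,0],1],[[-0.7,0.01,0.34],[0,0,0],1],[[-0.7,0.01,0.34],[0,0,0],1],[[-0.7,0,0.34],[0,-0.03,-0.1],1],[[0,0,0],[0,0,0],1],[[0,0,0],[0,0,0],1]])

```text
t: 10.7
tcp_pos: [0.4607, 0.0601, 0.2978]
tool_rot: [-3.142, 0.004, 0.07]
force: [0.7, -0.1, -0.2]
opening: 0.0854
gripper_force: 0.0
```

```bash
python3 hov.py .4604 .0607 .176 hs2.png
```

```text
0.06 [0.4603 0.0621] 0.08090404 0.099848025 0.04430058
0.07 [0.4603 0.0621] 0.08090396 0.099848025 0.044300564
0.075 [0.4603 0.0621] 0.08090392 0.099847995 0.044300567
shift [-0.0068 -0.0323  2.0363] rot [-0.0028  0.0232 -0.0716]
[ 0.2452  0.1602 -0.4813  1.9184  0.0825  1.0857 -1.7702] [0.4607 0.0601 0.2978]
```

Request:
play_rows(deltas=[[[0,-0.03,0.6],[0,0.02,-0.07],1],[[0,0,0.6],[0,0,0],1],[[0,0,0.5],[0,0,0],1],[[0,0,0.33],[0,0,0],1],[[0,0,0],[0,0,0],-1],[[0,0,0],[0,0,0],-1],[[0,0,0],[0,0,0],-1],[[0,0,0],[0,0,0],-1],[[0,0,0],[0,0,0],-1],[[0,0,0],[0,0,0],-1]], squeeze=50)

```text
t: 12.0
tcp_pos: [0.4609, 0.0622, 0.1774]
tool_rot: [-3.141, -0.001, 0.081]
force: [1.3, 0.3, 6.7]
opening: 0.0466
gripper_force: 52.4
```

Request:
play_rows(deltas=[[[0,0,-0.4],[0,0,0],-1],[[0,0,-0.9],[0,0,0],-1],[[0,0,-0.9],[0,0,0],-1],[[0,0,-0.8],[0,0,0],-1],[[0.71,-0.336,0],[0,0,0],-1],[[0.71,-0.336,0],[0,0,0],-1],[[0.71,-0.336,0],[0,0,0],-1],[[0.71,-0.336,0],[0,0,0.17],-1],[[0,0,0],[0,0,0],-1],[[0,0,0],[0,0,0],-1]])

```text
t: 13.25
tcp_pos: [0.6233, 0.1561, 0.3555]
tool_rot: [3.141, 0.002, 0.056]
force: [-0.2, -0.7, -1.1]
opening: 0.0467
gripper_force: 51.8
```

```bash
cat > chk.py <<'E'
import sys
from h import *
x,y=map(float,sys.argv[1:3]);zg=float(sys.argv[3])
delta([x,y,zg+.010],.055)
T=tool();im=get_image('wrist');zb=T[2,3]-zg+.02
# far (front) top edge of held insert, seen at its own height
r=rectify(im,T,x,x+.09,y-.06,y+.06,zb,2000);g=cv2.cvtColor(r,cv2.COLOR_RGB2GRAY)
m=(g<75).astype(np.uint8);n,lab,st,ce=cv2.connectedComponentsWithStats(m)
k=1+np.argmax(st[1:,4]);mm=lab==k
rows=np.where(mm.sum(1)>60)[0]; v=rows.min()
us=np.where(mm[v+8:v+14].any(0))[0]
print('front edge x',x+.09-v/2000,'y range',y+.06-us.min()/2000,y+.06-us.max()/2000,'tcp',T[:3,3])
E
python3 chk.py .6237 .1547 .1768
```

```text
shift [0.0129 0.023  2.8119] rot [0.0009 0.0166 0.0065]
front edge x 0.6647 y range 0.1807 0.13019999999999998 tcp [0.6233 0.1561 0.3555]
```

Run:
```python
from h import *
T=tool();im=get_image('wrist');zb=T[2,3]-.1774+.02
r=rectify(im,T,.6237,.7137,.0947,.2147,zb,1000);g=cv2.cvtColor(r,cv2.COLOR_RGB2GRAY)
for u in(45,60,75): print([int(v) for v in g[25:60,u]])
print([int(v) for v in g[50,25:95:2]])
```

```text
[228, 165, 120, 179, 178, 206, 199, 183, 177, 169, 162, 158, 166, 248, 254, 254, 219, 72, 72, 77, 82, 80, 79, 78, 77, 76, 71, 73, 71, 71, 72, 68, 69, 67, 63]
[168, 183, 170, 187, 254, 253, 111, 254, 254, 254, 254, 254, 254, 254, 254, 254, 71, 69, 70, 82, 81, 80, 77, 75, 72, 67, 71, 68, 68, 67, 64, 64, 62, 60, 61]
[170, 119, 116, 116, 116, 115, 115, 114, 114, 114, 137, 206, 204, 204, 201, 68, 60, 60, 72, 82, 80, 77, 74, 73, 63, 56, 55, 52, 51, 50, 47, 47, 46, 45, 44]
[73, 125, 206, 254, 253, 78, 78, 78, 77, 76, 76, 74, 74, 73, 72, 70, 69, 68, 66, 64, 61, 62, 61, 53, 52, 56, 69, 88, 109, 48, 80, 51, 236, 60, 234]
```

Request:
play_rows(deltas=[[[0.02,0.02,0.7],[0,0,0],-1],[[0,0,0.7],[0,0,0],-1],[[0,0,0.6],[0,0,0],-1],[[0,0,0.4],[0,0,0],-1],[[0,0,0.2],[0,0,0],-1],[[0,0,0.1],[0,0,0],-1],[[0,0,0.09],[0,0,0],-1],[[0,0,0],[0,0,0],-1]])

```text
t: 14.35
tcp_pos: [0.6247, 0.1551, 0.1889]
tool_rot: [-3.141, 0.001, 0.056]
force: [-0.7, 0.7, -1.0]
opening: 0.0465
gripper_force: 51.8
```

Request:
play_rows(deltas=[[[0,0,0.03],[0,0,0],-1],[[0,0,0],[0,0,0],0.4],[[0,0,0],[0,0,0],0.4],[[0,0,0],[0,0,0],0.4],[[0,0,-0.5],[0,0,0],0.4],[[0,0,-0.9],[0,0,0],0.4],[[0,0,-0.9],[0,0,0],0.4],[[0,0,-0.9],[0,0,0],0.4],[[0,0,0],[0,0,0],0.4]])

```text
t: 15.48
tcp_pos: [0.6256, 0.1558, 0.3847]
tool_rot: [-3.139, -0.008, 0.056]
force: [-0.2, -0.8, -0.2]
opening: 0.0599
gripper_force: 0.0
```

Run:
```python
from h import *
T=tool();im=get_image('wrist')
save(rectify(im,T,.53,.71,.03,.26,.03,2200),'a3.png')
delta([.4552,-.0565,.30],-.07)
```

```text
shift [-3.0294  3.3712  1.3444] rot [-0.0082 -0.0234  0.8372]
```

Request:
play_rows(deltas=[[[-0.6,0.67,0.28],[0,0,0],1],[[-0.6,0.67,0.28],[0,0,0],1],[[-0.6,0.67,0.28],[0,0,0],1],[[-0.6,0.67,0.28],[0,0,0],1],[[-0.6,0.67,0.28],[0,0,0.83],1],[[0,0,0],[0,0,0],1],[[0,0,0],[0,0,0],1]])

```text
t: 16.4
tcp_pos: [0.4561, -0.0555, 0.2945]
tool_rot: [-3.141, 0.002, -0.069]
force: [0.1, -0.0, -0.5]
opening: 0.0857
gripper_force: 0.0
```

```bash
python3 hov.py .4552 -.0565 .177 hs3.png
```

```text
0.06 [ 0.4542 -0.0565] -0.066568196 0.10021085 0.04679612
0.07 [ 0.4542 -0.0565] -0.066568136 0.10021089 0.04679613
0.075 [ 0.4542 -0.0565] -0.0665681 0.10021089 0.04679612
shift [-0.0341  0.0309  1.9635] rot [-0.0031  0.0095 -0.0048]
[ 0.4564  0.1476 -0.4378  1.9373  0.0704  1.0729 -1.649 ] [ 0.4561 -0.0555  0.2945]
```

View pics/a3.png

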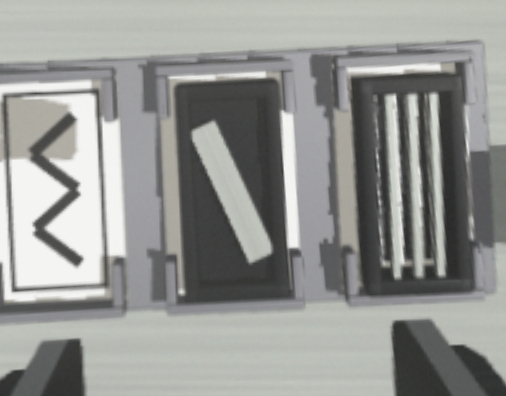

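Request:
play_rows(deltas=[[[-0.034,0.03,0.6],[0,0.01,0],1],[[0,0,0.6],[0,0,0],1],[[0,0,0.5],[0,0,0],1],[[0,0,0.26],[0,0,0],1],[[0,0,0],[0,0,0],-1],[[0,0,0],[0,0,0],-1],[[0,0,0],[0,0,0],-1],[[0,0,0],[0,0,0],-1],[[0,0,0],[0,0,0],-1],[[0,0,0],[0,0,0],-1]], squeeze=50)

```text
t: 17.7
tcp_pos: [0.4548, -0.0571, 0.1788]
tool_rot: [3.141, -0.003, -0.069]
force: [-0.6, 0.9, 5.7]
opening: 0.0468
gripper_force: 52.1
```

Request:
play_rows(deltas=[[[0,0,-0.5],[0,0,0],-1],[[0,0,-0.9],[0,0,0],-1],[[0,0,-0.9],[0,0,0],-1],[[0,0,-0.7],[0,0,0],-1],[[0.322,-0.927,0],[0,0,0],-1],[[0.322,-0.927,0],[0,0,0],-1],[[0.322,-0.927,0],[0,0,0],-1],[[0.322,-0.927,0],[0,0,0],-1],[[0.322,-0.927,0],[0,0,0],-1],[[0.322,-0.927,0],[0,0,0],-1],[[0.322,-0.927,0],[0,0,-0.81],-1],[[0,0,0],[0,0,0],-1]])

```text
t: 19.2
tcp_pos: [0.6147, 0.3269, 0.3552]
tool_rot: [-3.139, 0.004, 0.06]
force: [-0.7, 0.8, -1.7]
opening: 0.0464
gripper_force: 52.1
```

Run:
```python
from h import *
delta([.615,.323,.1874],.055)
T=tool();im=get_image('wrist');print(T[:3,3])
zb=T[2,3]-.1774+.02
r=rectify(im,T,.615,.705,.263,.383,zb,1000);g=cv2.cvtColor(r,cv2.COLOR_RGB2GRAY)
for u in(45,60,75): print([int(v) for v in g[25:60,u]])
save(rectify(im,T,.53,.71,.2,.4,.010,2200),'a4.png')
```

```text
shift [0.0118 0.0736 2.7958] rot [-0.0181  0.026   0.0363]
[0.6147 0.3269 0.3552]
[203, 160, 133, 167, 183, 252, 219, 203, 208, 214, 226, 232, 238, 244, 245, 245, 101, 70, 71, 79, 80, 79, 77, 80, 78, 75, 209, 252, 251, 252, 252, 252, 252, 252, 252]
[151, 110, 172, 160, 252, 235, 196, 252, 252, 252, 252, 252, 252, 252, 252, 122, 76, 79, 85, 91, 90, 89, 88, 87, 85, 94, 252, 252, 252, 252, 252, 252, 246, 85, 207]
[156, 121, 129, 119, 119, 120, 119, 118, 120, 118, 118, 121, 121, 122, 164, 161, 95, 94, 114, 115, 115, 117, 112, 109, 109, 108, 107, 106, 106, 105, 104, 104, 103, 101, 100]
```

View pics/a4.png

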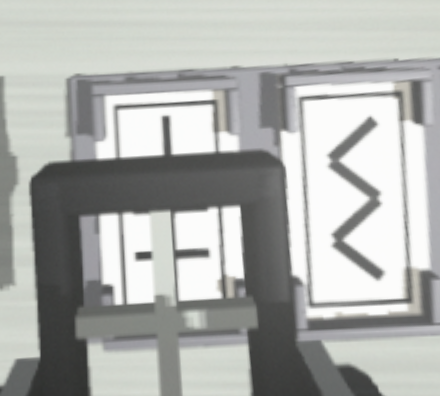

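Request:
play_rows(deltas=[[[0.015,0.087,0.7],[-0.02,0.03,0.04],-1],[[0,0,0.7],[0,0,0],-1],[[0,0,0.6],[0,0,0],-1],[[0,0,0.4],[0,0,0],-1],[[0,0,0.2],[0,0,0],-1],[[0,0,0.1],[0,0,0],-1],[[0,0,0.05],[0,0,0],-1],[[0,0,0],[0,0,0],-1]])

```text
t: 20.25
tcp_pos: [0.6177, 0.3149, 0.2014]
tool_rot: [3.136, -0.008, 0.044]
force: [-25.2, -16.3, 51.6]
opening: 0.0467
gripper_force: 59.4
```

Request:
play_rows(deltas=[[[0,0,-0.3],[0,0,0],-1],[[0,0,-0.5],[0,0,0],-1],[[0,0,-0.3],[0,0,0],-1],[[0,0,0],[0,0,0],-1],[[0,0,0],[0,0,0],-1],[[0,0,0],[0,0,0],-1]])

```text
t: 21.0
tcp_pos: [0.6169, 0.3162, 0.2567]
tool_rot: [3.138, -0.002, 0.047]
force: [0.9, -0.4, -1.6]
opening: 0.0465
gripper_force: 53.1
```

Run:
```python
from h import *
delta([.615,.3222,.1888],.055)
T=tool();im=get_image('wrist');print(T[:3,3])
save(np.hstack([im, rectify(im,T,.53,.73,.24,.4,.030+T[2,3]-.19,2100)]),'a5.png')
```

```text
shift [-0.0293 -0.1057  1.1315] rot [ 0.0273 -0.0163 -0.0561]
[0.6169 0.3162 0.2567]
```

View pics/a5.png

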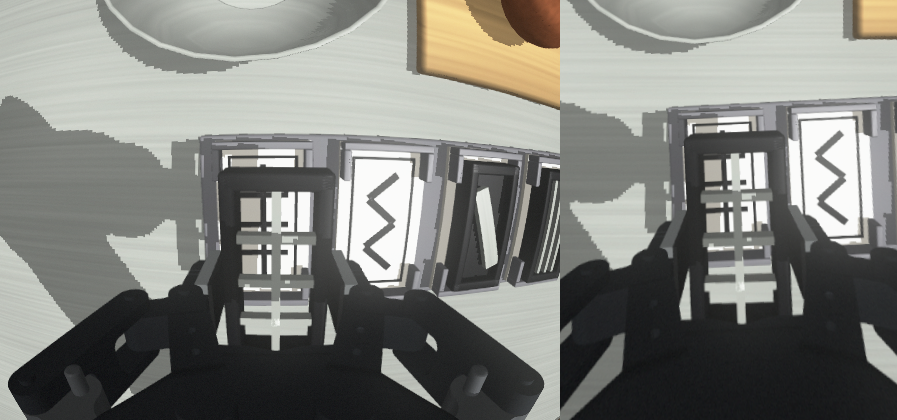

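The insert is still squarely held. My correction used a pose that hadn't settled. I correct and settle before going down again.

Request:
play_rows(deltas=[[[-0.03,-0.105,0],[0.027,-0.016,-0.056],-1],[[0,0,0],[0,0,0],-1],[[0,0,0],[0,0,0],-1],[[0,0,0],[0,0,0],-1]])

```text
t: 21.55
tcp_pos: [0.6152, 0.3226, 0.2583]
tool_rot: [-3.141, -0.002, 0.055]
force: [0.3, -0.2, -1.4]
opening: 0.0469
gripper_force: 53.0
```

Run:
```python
from h import *
delta([.615,.3222,.1888],.055)
T=tool();im=get_image('wrist');print(T[:3,3])
zb=T[2,3]-.1788+.02
r=rectify(im,T,.615,.705,.263,.383,zb,1000);g=cv2.cvtColor(r,cv2.COLOR_RGB2GRAY)
for u in(45,60,75): print([int(v) for v in g[25:60,u]])
print([int(v) for v in g[50,20:110:2]])
```

```text
shift [-0.0056  0.0076  1.1587] rot [-0.0056 -0.0152 -0.0013]
[0.6152 0.3226 0.2583]
[190, 128, 137, 125, 126, 143, 89, 152, 165, 143, 61, 158, 163, 161, 156, 86, 47, 47, 54, 55, 55, 54, 53, 53, 52, 68, 96, 89, 80, 66, 63, 61, 57, 54, 48]
[155, 131, 137, 110, 149, 147, 171, 241, 234, 81, 226, 241, 240, 241, 221, 56, 57, 60, 68, 66, 66, 65, 65, 65, 85, 187, 187, 187, 188, 187, 188, 188, 188, 187, 187]
[126, 141, 102, 150, 151, 126, 142, 145, 142, 142, 141, 139, 142, 139, 60, 59, 63, 71, 74, 73, 72, 71, 69, 66, 61, 60, 60, 62, 61, 61, 61, 61, 62, 60, 60]
[110, 110, 111, 110, 111, 110, 111, 85, 47, 50, 51, 45, 44, 103, 62, 51, 59, 62, 61, 187, 187, 73, 73, 77, 190, 241, 234, 70, 64, 72, 80, 72, 143, 144, 108, 242, 242, 98, 243, 242, 242, 101, 109, 242, 243]
```

Request:
play_rows(deltas=[[[-0.005,0.008,0.4],[0,0,0],-1],[[0,0,0.35],[0,0,0],-1],[[0,0,0.15],[0,0,0],-1],[[0,0,0.1],[0,0,0],-1],[[0,0,0.08],[0,0,0],-1],[[0,0,0],[0,0,0],-1],[[0,0,0],[0,0,0],-1]])

```text
t: 22.48
tcp_pos: [0.6151, 0.3224, 0.1941]
tool_rot: [-3.14, -0.003, 0.055]
force: [0.1, 0.6, -1.1]
opening: 0.0465
gripper_force: 53.0
```

Request:
play_rows(deltas=[[[0,0,0.05],[0,0,0],-1],[[0,0,0.04],[0,0,0],-1],[[0,0,0],[0,0,0],-1],[[0,0,0],[0,0,0],-1]])

```text
t: 22.98
tcp_pos: [0.615, 0.3224, 0.1889]
tool_rot: [-3.141, -0.003, 0.055]
force: [-3.0, -2.0, 5.3]
opening: 0.0467
gripper_force: 53.8
```

Request:
play_rows(deltas=[[[0,0,0],[0,0,0],0.4],[[0,0,0],[0,0,0],0.4],[[0,0,0],[0,0,0],0.4],[[0,0,-0.5],[0,0,0],0.4],[[0,0,-0.9],[0,0,0],0.4],[[0,0,-0.9],[0,0,0],0.4],[[0,0,-0.9],[0,0,0],0.4],[[-0.8,0.2,0],[0,0,0],1],[[-0.8,0.2,0],[0,0,0],1],[[0,0,0],[0,0,0],1],[[0,0,0],[0,0,0],1]])

```text
t: 24.35
tcp_pos: [0.5205, 0.2926, 0.3804]
tool_rot: [-3.141, -0.004, 0.054]
force: [0.4, 0.4, 0.5]
opening: 0.0853
gripper_force: 0.0
```

Run:
```python
from h import *
T=tool();im=get_image('wrist');print(T[:3,3]);np.save('T5.npy',T);save(im,'w5.png')
save(rectify(im,T,.36,.70,.02,.46,.03,1700),'top5.png')
```

```text
[0.5205 0.2926 0.3804]
```

View pics/top5.png

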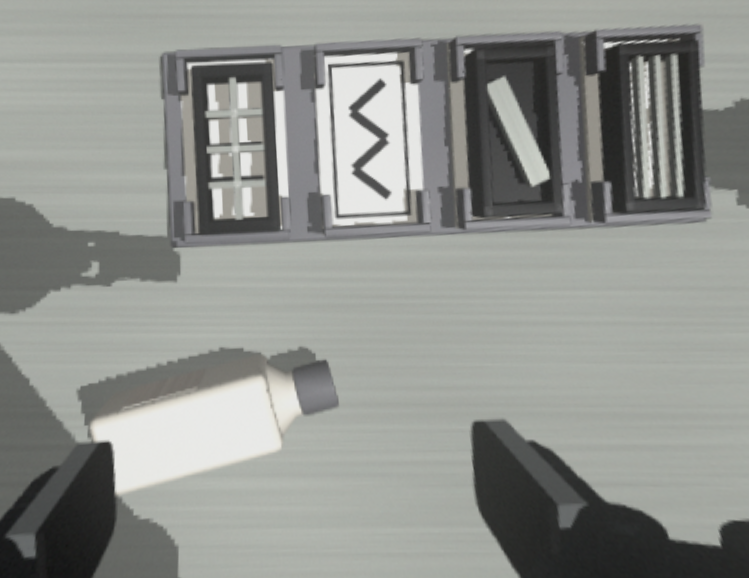

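All three inserts are in their bays, with dice at (235,145), slice at (515,130) and stick at (655,125), and wave absent. Bottle b lies with corners at (90,425), (267,375), (283,445) and its cap at (315,387). Before planning how to stand it up, I fit a kinematic model of the arm.

```bash
cat > kin.py <<'E'
from h import *
from scipy.optimize import least_squares
def fk(q,p):
    # revolute axes alternate z,y ; each link has free xyz offset
    s,o,off=p
    M=np.eye(3);t=np.zeros(3)
    for i in range(7):
        t=t+M@off[i]; M=M@R.from_euler('zyzyzyz'[i],s[i]*q[i]+o[i]).as_matrix()
    return t+M@off[7],M
def unpack(v,s): 
    off=np.zeros((8,3));o=np.zeros(7);o[0]=v[0];o[6]=v[1]
    off[1,2]=v[2];off[2,1]=v[5];off[3,2]=v[3];off[3,0]=v[6];off[4,0]=v[9];off[4,1]=v[7];off[5,2]=v[4];off[6,1]=v[8];off[6,0]=v[10];off[7,2]=v[11]
    return s,o,off
D=[([1.23,.383,.016,1.37,-.006,1.388,-.046],[.1714,-.6009,.4037],.2779),
([.551,.3543,-.2787,1.3826,.0989,1.4196,-1.306],[.5599,-.235,.4217],-.009),
([.0295,.3314,-.4976,1.4353,.1558,1.4142,-2.0321],[.5598,.1719,.4228],.008),
([.5402,.17,-.2923,1.8882,.0547,1.0904,-1.286],[.4519,-.1611,.3012],.056),
([.2452,.1602,-.4813,1.9184,.0825,1.0857,-1.7702],[.4607,.0601,.2978],.07),
([.4564,.1476,-.4378,1.9373,.0704,1.0729,-1.649],[.4561,-.0555,.2945],-.069)]
def load():
    import json,os
    E=list(D)
    if os.path.exists('st.json'): E+=[tuple(x) for x in json.load(open('st.json'))]
    return E
def fit():
    best=None;E=load()
    import itertools
    for s1,s3,s5,s7 in itertools.product((1,-1),repeat=4):
        s=np.array([s1,1,s3,1,s5,1,s7])
        def f(v):
            p=unpack(v,s);r=list(.3*.01*(v[5:11])/.05)
            for q,t,y in E:
                P,M=fk(q,p);Md=R.from_euler('xyz',[np.pi,0,y] if np.isscalar(y) else y).as_matrix();r+=list(P-t)+list(.3*(M-Md).ravel())
            return r
        for o1,o7 in itertools.product((-1.57,0,1.57,3.14),repeat=2):
            v0=np.array([o1,o7,.35,.4,.4,0,0,0,0,0,0,.15]);z=least_squares(f,v0)
            if best is None or z.cost<best[0].cost: best=(z,s)
    return best
if __name__=='__main__':
    s=bot.read_state();import json,os
    L=json.load(open('st.json')) if os.path.exists('st.json') else []
    L.append([list(map(float,s['q'])),list(map(float,s['tcp_pos'])),list(map(float,s['tool_rot']))]);json.dump(L,open('st.json','w'))
    z,sg=fit();print(z.cost,sg,z.x)
    for q,t,y in load(): print(fk(q,unpack(z.x,sg))[0]-t)
    np.savez('kin.npz',v=z.x,s=sg)
E
python3 kin.py
```

```text
4.153441930199025e-06 [-1  1 -1  1 -1  1 -1] [ 0.0018  1.5734  0.263   0.4557  0.4621 -0.0185  0.0022 -0.0092 -0.0055
  0.0012  0.0028  0.196 ]
[-0.     -0.0001  0.0003]
[-0.0001 -0.0001 -0.0004]
[-0.     -0.     -0.0001]
[-0.0001  0.0004 -0.0002]
[ 0.0002 -0.0004  0.0002]
[0.     0.0002 0.    ]
[0.     0.0001 0.0002]
```

Request:
play_rows(deltas=[[[0,0,0],[0,1,0],1],[[0,0,0],[0,1,0],1],[[0,0,0],[0,1,0],1],[[0,0,0],[0,0,0],1],[[0,0,0],[0,0,0],1]])

```text
t: 25.02
tcp_pos: [0.5207, 0.2928, 0.3799]
tool_rot: [-3.14, -0.449, 0.054]
force: [0.7, -0.6, -0.7]
opening: 0.0856
gripper_force: 0.0
```

```bash
python3 kin.py
cat > ik.py <<'E'
from kin import *
k=np.load('kin.npz');P=unpack(k['v'],k['s'])
lo=np.array([-2.95,-.25,-1.52,.18,-1.44,.02,-3.01])+.03;hi=np.array([2.95,2.06,1.56,2.33,4.58,2.06,3.01])-.03
def ik(pos,Rm,q0=None,n=8):
    best=None;rng=np.random.default_rng(0)
    c=[q0] if q0 is not None else []
    c+=[rng.uniform(lo,hi) for _ in range(n)]
    for i,s in enumerate(c):
        ref=q0 if q0 is not None else (lo+hi)/2
        f=lambda q:np.r_[(fk(q,P)[0]-pos)*5,(fk(q,P)[1]-Rm).ravel(),1e-3*(q-ref)]
        z=least_squares(f,np.clip(s,lo+1e-3,hi-1e-3),bounds=(lo,hi))
        if best is None or z.cost<best.cost: best=z
        if q0 is not None and i==0 and z.cost<5e-5: break
    t,M=fk(best.x,P);return best.x,np.linalg.norm(t-pos),np.arccos(np.clip((np.trace(M.T@Rm)-1)/2,-1,1))
def tool_R(a,y):
    a=np.array(a,float);a/=np.linalg.norm(a);y=np.array(y,float);y/=np.linalg.norm(y);return np.c_[np.cross(y,a),y,a]
E
python3 - <<'E'
from ik import *
# standing pose of a bottle on the table: grasp point h above table, tool az & elevation
Z=np.array([0,0,1.])
q=bot.read_state()['q']
for x,y in((.5,.3),(.55,.25),(.5,.1),(.5,0),(.55,-.2)):
  for az in(0,30,60,90,-30,-60,-90,180):
    r=[]
    for al in(15,25,35,45):
      h=np.array([np.cos(np.radians(az)),np.sin(np.radians(az)),0]);a=h*np.cos(np.radians(al))-Z*np.sin(np.radians(al))
      Rm=tool_R(a,np.cross(a,Z))  # x = y cross a -> up-ish
      Rm=tool_R(a,np.cross(Rm[:,2],Rm[:,0])) if 0 else Rm
      if Rm[2,0]<0: Rm[:,0]*=-1;Rm[:,1]*=-1
      _,e,t=ik(np.array([x,y,.075])-.155*a,Rm,q,6);r.append((round(e*1000),round(np.degrees(t))))
    print(x,y,az,r)
E
```

```text
4.2484647435020735e-06 [-1  1 -1  1 -1  1 -1] [ 0.0006  1.572   0.2514  0.4556  0.4628 -0.0182  0.003  -0.0096 -0.0047
  0.0014  0.0042  0.1836]
[-0.0001 -0.0001  0.0003]
[-0.0001 -0.0001 -0.0004]
[ 0. -0. -0.]
[-0.0001  0.0005 -0.0003]
[ 0.0002 -0.0003  0.0001]
[0.0001 0.0003 0.    ]
[0.     0.0001 0.0002]
[-0.     -0.0001  0.0001]
0.5 0.3 0 [(3, 0), (1, 0), (0, 0), (0, 0)]
0.5 0.3 30 [(88, 2), (80, 3), (49, 4), (12, 1)]
0.5 0.3 60 [(8, 1), (8, 1), (0, 0), (0, 0)]
0.5 0.3 90 [(0, 0), (0, 0), (0, 0), (0, 0)]
0.5 0.3 -30 [(0, 0), (0, 0), (0, 0), (0, 0)]
0.5 0.3 -60 [(0, 0), (0, 0), (0, 0), (0, 0)]
0.5 0.3 -90 [(0, 0), (0, 0), (0, 0), (0, 0)]
0.5 0.3 180 [(39, 11), (21, 6), (0, 0), (0, 0)]
0.55 0.25 0 [(9, 1), (7, 1), (0, 0), (0, 0)]
0.55 0.25 30 [(66, 2), (57, 3), (29, 3), (0, 0)]
0.55 0.25 60 [(0, 0), (0, 0), (0, 0), (0, 0)]
0.55 0.25 90 [(0, 0), (0, 0), (0, 0), (0, 0)]
0.55 0.25 -30 [(0, 0), (0, 0), (0, 0), (0, 0)]
0.55 0.25 -60 [(0, 0), (0, 0), (0, 0), (0, 0)]
0.55 0.25 -90 [(0, 0), (0, 0), (0, 0), (0, 0)]
0.55 0.25 180 [(55, 15), (36, 10), (14, 4), (0, 0)]
0.5 0.1 0 [(115, 12), (1
[... 391 characters left out ...]
 (70, 9)]
0.5 0 30 [(51, 6), (54, 7), (44, 5), (24, 3)]
0.5 0 60 [(0, 0), (0, 0), (0, 0), (0, 0)]
0.5 0 90 [(0, 0), (0, 0), (0, 0), (0, 0)]
0.5 0 -30 [(59, 7), (59, 7), (49, 6), (29, 4)]
0.5 0 -60 [(0, 0), (0, 0), (0, 0), (0, 0)]
0.5 0 -90 [(0, 0), (0, 0), (0, 0), (0, 0)]
0.5 0 180 [(40, 12), (19, 6), (0, 0), (0, 0)]
0.55 -0.2 0 [(40, 4), (37, 4), (19, 2), (0, 0)]
0.55 -0.2 30 [(0, 0), (0, 0), (0, 0), (0, 0)]
0.55 -0.2 60 [(0, 0), (0, 0), (0, 0), (0, 0)]
0.55 -0.2 90 [(0, 0), (0, 0), (0, 0), (0, 0)]
0.55 -0.2 -30 [(68, 5), (63, 5), (38, 4), (5, 1)]
0.55 -0.2 -60 [(0, 0), (0, 0), (0, 0), (0, 0)]
0.55 -0.2 -90 [(0, 0), (0, 0), (0, 0), (0, 0)]
0.55 -0.2 180 [(54, 16), (34, 10), (12, 3), (0, 0)]
```

```bash
cat > lie.py <<'E'
import sys
from ik import *
def conv(T,org,uv,zp,z):
    x1,y1,p=org;w=np.array([x1-uv[1]/p,y1-uv[0]/p,zp]);o=(T@np.array(get_calibration('wrist')['T_tool_cam']))[:3,3];v=w-o
    return o+v*((z-o[2])/v[2])
def plan(B,c,s=.070,al=25,gz=.026):
    al=np.radians(al);U=np.array([0,0,1.]);a0=-U*np.cos(al)-c*np.sin(al);x0=c*np.cos(al)-U*np.sin(al);R0=np.c_[x0,np.cross(a0,x0),a0]
    g=np.array([B[0],B[1],0])+c*s;g[2]=gz
    tcp=g-.155*a0
    st=bot.read_state();q=np.array(st['q']);print('q',q)
    print('grasp tcp',tcp,'euler',R.from_matrix(R0).as_euler('xyz'))
    for nm,up,th in(('hover',.12,0),('grasp',0,0),('lift',.1,0),('r30',.1,30),('r60',.1,60),('r90',.1,90),('down',.046,90)):
        th=np.radians(th);Rm=R0@R.from_rotvec([0,th,0]).as_matrix();p=g+U*up-.155*Rm[:,2]
        q2,e,t=ik(p,Rm,q,8);print(nm,p,round(e*1e3,1),round(t,3),q2,'dq',np.abs(q2-q).max().round(2));q=q2
    p=tcp+U*.12;Tt=tool();rv=(R.from_matrix(Tt[:3,:3]).inv()*R.from_matrix(R0)).as_rotvec()
    print('to hover: world d',p-Tt[:3,3],'tool d/.06',Tt[:3,:3].T@(p-Tt[:3,3])/.06,'rv/.15',rv/.15)
    print('after-turn shift/.06',R0.T@(p-Tt[:3,3])/.06,' down .12 in tool /.06',R0.T@np.array([0,0,-.12])/.06)
E
python3 - <<'E'
from lie import *
T=np.load('T5.npy');og=(.70,.46,1700)
P=[conv(T,og,u,.03,.046) for u in((90,425),(267,375),(283,445),(110,493))]
for p in P: print(p)
c=(P[1]-P[0]);L=np.linalg.norm(c);c/=L;print('len',L,'width',np.linalg.norm(P[2]-P[1]),'cap',conv(T,og,(316,387),.03,.023))
base=(P[1]+P[2])/2-c*.104;print('base',base,'c',c)
plan(base,c)
E
```

```text
[0.4569 0.4015 0.046 ]
[0.4849 0.3026 0.046 ]
[0.4457 0.2937 0.046 ]
[0.4189 0.3903 0.046 ]
len 0.102787681502237 width 0.040128501692523036 cap [0.4698 0.2736 0.023 ]
base [0.437  0.3982 0.046 ] c [ 0.2718 -0.9623  0.    ]
q [-0.1143  0.2518 -0.6178  1.6845  0.5112  0.9347 -2.4499]
grasp tcp [0.4739 0.2678 0.1665] euler [-3.1416  0.4363 -1.2955]
hover [0.4739 0.2678 0.2865] 0.0 0.0 [-0.62    0.2954  0.2259  1.8066 -0.5778  1.0633 -2.98  ] dq 1.09
grasp [0.4739 0.2678 0.1665] 0.0 0.0 [-0.5673  0.464   0.1696  1.8876 -0.6958  0.8598 -2.8019] dq 0.2
lift [0.4739 0.2678 0.2665] 0.0 0.0 [-0.6009  0.3191  0.2045  1.8245 -0.5899  1.0263 -2.9563] dq 0.17
r30 [0.4524 0.3438 0.2804] 0.0 0.0 [-1.6293  0.8064  1.3744  1.7103 -0.7274  1.318  -2.98  ] dq 1.17
r60 [0.4319 0.4164 0.253 ] 0.0 0.0 [-1.1403  0.5997  0.2609  1.5037  0.3426  1.4385  2.4093] dq 5.39
r90 [0.4179 0.466  0.1915] 0.0 0.0 [-1.2879  0.9151  0.3485  1.3226  0.5286  1.7479  2.3316] dq 0.32
down [0.4179 0.466  0.1375] 0.0 0.0 [-1.279   0.9904  0.3333  1.3189  0.5063  1.6945  2.2843] dq 0.08
to hover: world d [-0.0468 -0.025  -0.0934] tool d/.06 [-1.3984  0.3762  1.0544] rv/.15 [-0.0656 -4.9516  9.2571]
after-turn shift/.06 [0.8298 0.8646 1.3315]  down .12 in tool /.06 [0.8452 0.     1.8126]
```

```bash
cat > pl2.py <<'E'
from lie import *
def plan2(B,c,s=.070,al=25,gz=.026,flip=True,q=None,lift=.1):
    al=np.radians(al);U=np.array([0,0,1.]);a0=-U*np.cos(al)-c*np.sin(al);x0=c*np.cos(al)-U*np.sin(al);R0=np.c_[x0,np.cross(a0,x0),a0]
    sg=1
    if flip: R0=R0@np.diag([-1,-1,1]);sg=-1
    g=np.array([B[0],B[1],0])+c*s;g[2]=gz
    q=np.array(bot.read_state()['q']) if q is None else q
    def go(nm,p,Rm):
        nonlocal q
        q2,e,t=ik(p,Rm,q,0);print(nm,p,Rm[:,2],round(e*1e3,1),round(t,3),q2,'dq',np.abs(q2-q).max().round(2));q=q2
    go('hover',g+U*.12-.155*a0,R0);go('grasp',g-.155*a0,R0)
    for th in range(0,91,15):
        Rm=R0@R.from_rotvec([0,sg*np.radians(th),0]).as_matrix();go(th,g+U*lift-.155*Rm[:,2],Rm)
    go('down',g+U*(s+.001-gz)-.155*Rm[:,2],Rm)
    return g,R0,q
E
python3 - <<'E'
from pl2 import *
B=np.array([.437,.3982,0]);c=np.array([.2718,-.9623,0])
g,R0,q=plan2(B,c)
Tt=tool();p=g-.155*R0[:,2]+np.array([0,0,.12])
print(R.from_matrix(R0).as_euler('xyz'),(R.from_matrix(Tt[:3,:3]).inv()*R.from_matrix(R0)).as_rotvec()/.15,Tt[:3,:3].T@(p-Tt[:3,3])/.06,R0.T@(p-Tt[:3,3])/.06,p-Tt[:3,3])
print(R0.T@np.array([0,0,-.12])/.06)
E
```

```text
hover [0.4738 0.2678 0.2865] [-0.1149  0.4067 -0.9063] 0.0 0.01 [ 0.5791  0.8533 -1.49    1.7675  0.5351  1.0789 -0.6986] dq 1.75
grasp [0.4738 0.2678 0.1665] [-0.1149  0.4067 -0.9063] 0.0 0.01 [ 0.5034  0.9657 -1.3153  1.8543  0.671   0.8867 -0.7112] dq 0.19
0 [0.4738 0.2678 0.2665] [-0.1149  0.4067 -0.9063] 0.0 0.01 [ 0.5695  0.8758 -1.4679  1.7866  0.5626  1.0488 -0.7047] dq 0.16
15 [0.4633 0.3049 0.2786] [-0.0472  0.1671 -0.9848] 0.0 0.01 [ 0.3694  0.7536 -1.3667  1.7248  0.645   1.1862 -0.8456] dq 0.2
30 [0.4524 0.3438 0.2804] [ 0.0237 -0.0839 -0.9962] 0.0 0.01 [ 0.1271  0.7147 -1.2399  1.6474  0.7501  1.3694 -0.9762] dq 0.24
45 [0.4416 0.3819 0.2717] [ 0.093  -0.3291 -0.9397] 0.0 0.01 [-0.1168  0.746  -1.1095  1.5595  0.8585  1.5791 -1.0789] dq 0.24
60 [0.4319 0.4164 0.253 ] [ 0.1559 -0.552  -0.8192] 0.0 0.01 [-0.3322  0.821  -0.984   1.4665  0.9562  1.7897 -1.1439] dq 0.22
75 [0.4238 0.4451 0.2256] [ 0.2082 -0.7372 -0.6428] 0.0 0.01 [-0.5084  0.92   -0.8638  1.3739  1.0434  1.9847 -1.1724] dq 0.19
90 [0.4178 0.466  0.1915] [ 0.2463 -0.8721 -0.4226] 0.0 0.01 [-0.791   0.9453 -0.4742  1.2954  0.9672  2.03   -1.0936] dq 0.39
down [0.4178 0.466  0.1365] [ 0.2463 -0.8721 -0.4226] 0.0 0.01 [-0.7975  1.0217 -0.4636  1.2927  0.9719  1.9793 -1.146 ] dq 0.08
[ 3.1416 -0.4363  1.8461] [  5.1127  -0.0678 -10.797 ] [-1.3988  0.3762  1.0542] [-0.8297 -0.865   1.3315] [-0.0469 -0.025  -0.0934]
[-0.8452 -0.      1.8126]
```

Request:
play_rows(deltas=[[[0,0,0],[0,-1,0],1],[[0,0,0],[0,-1,0],1],[[0,0,0],[0,-1,0],1],[[0,0,0],[0,0,-1],1],[[0,0,0],[0,0,-1],1],[[0,0,0],[0,0,-1],1],[[0,0,0],[0,0,-1],1],[[0,0,0],[0,0,-1],1],[[0,0,0],[0,0,-1],1],[[0,0,0],[0,0,-1],1],[[0,0,0],[0,0,-1],1],[[0,0,0],[0,0,-1],1]])

```text
t: 26.52
tcp_pos: [0.521, 0.2924, 0.3798]
tool_rot: [-3.14, -0.002, 1.409]
force: [0.7, -0.4, 0.4]
opening: 0.0853
gripper_force: 0.0
```

Request:
play_rows(deltas=[[[0,0,0],[0,0,-1],1],[[0,0,0],[0,0,-1],1],[[0,0,0],[0,0,-0.95],1],[[0,0,0],[0,1,0],1],[[0,0,0],[0,1,0],1],[[0,0,0],[0,0.91,0],1],[[0,0,0],[0,0,0],1],[[0,0,0],[0,0,0],1]])

```text
t: 27.52
tcp_pos: [0.5205, 0.2925, 0.38]
tool_rot: [3.14, -0.436, 1.848]
force: [0.3, -0.1, 0.2]
opening: 0.0856
gripper_force: 0.0
```

```bash
cat > to.py <<'E'
from pl2 import *
def to(p,R0):
    Tt=tool();print('now',Tt[:3,3],bot.read_state()['tool_rot'],'q',np.array(bot.read_state()['q']))
    print('rv',(R.from_matrix(Tt[:3,:3]).inv()*R.from_matrix(R0)).as_rotvec()/.15,'shift',Tt[:3,:3].T@(p-Tt[:3,3])/.06)
E
python3 - <<'E'
from to import *
B=np.array([.437,.3982,0]);c=np.array([.2718,-.9623,0])
al=np.radians(25);R0=R.from_euler('xyz',[np.pi,-.4363,1.8461]).as_matrix()
g=B+c*.07;g[2]=.026;to(g-.155*R0[:,2]+[0,0,.12],R0)
im=get_image('wrist');T=tool();save(rectify(im,T,.36,.54,.24,.45,.03,2000),'b1.png')
E
```

```text
now [0.5205 0.2925 0.38  ] [ 3.1402 -0.4357  1.848 ] q [ 0.3718  0.5746 -1.161   1.5168  0.1319  1.1903 -0.4339]
rv [0.0041 0.0043 0.0116] shift [-0.8239 -0.8626  1.3339]
```

View pics/b1.png

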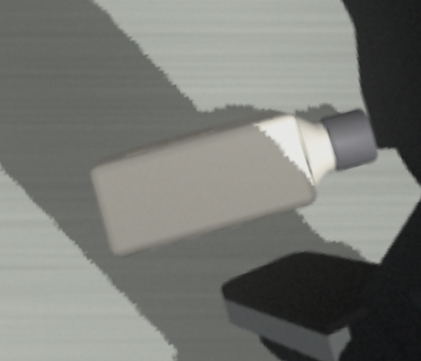

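Bottle b now appears with base corners at (93,172) and (115,254) and shoulder corners at (295,115) and (313,200). Its cap is at (352,140).

Run:
```python
from to import *
T=tool();og=(.54,.45,2000)
P=[conv(T,og,u,.03,.046) for u in((93,172),(295,115),(313,200),(115,254))]
print(np.array(P),'w',np.linalg.norm(P[0]-P[3]),np.linalg.norm(P[1]-P[2]),'L',np.linalg.norm(P[1]-P[0]),np.linalg.norm(P[2]-P[3]))
cc=(P[1]+P[2]-P[0]-P[3])/2;cc/=np.linalg.norm(cc);m=np.mean(P,0);print('c',cc,'mid',m,'base',m-cc*.052)
R0=R.from_euler('xyz',[np.pi,-.4363,np.arctan2(cc[1],cc[0])+np.pi]).as_matrix()
g=m-cc*.052+cc*.07;g[2]=.026;to(g-.155*R0[:,2]+[0,0,.12],R0)
```

```text
[[0.4561 0.4017 0.046 ]
 [0.4833 0.3053 0.046 ]
 [0.4427 0.2967 0.046 ]
 [0.417  0.3912 0.046 ]] w 0.04051619430454219 0.041463500967167916 L 0.10016338679755057 0.09794120376513217
c [ 0.2674 -0.9636  0.    ] mid [0.4498 0.3487 0.046 ] base [0.4359 0.3988 0.046 ]
now [0.52   0.2931 0.3801] [ 3.1395 -0.4356  1.8493] q [ 0.371   0.574  -1.1613  1.5172  0.1317  1.1898 -0.4338]
rv [-0.0083  0.0045  0.0474] shift [-0.8211 -0.8846  1.3374]
```

Request:
play_rows(deltas=[[[-0.41,-0.44,0.67],[0,0,0.047],1],[[-0.41,-0.44,0.67],[0,0,0],1],[[0,0,0],[0,0,0],1],[[-0.25,0,0.54],[0,0,0],1],[[-0.25,0,0.54],[0,0,0],1],[[-0.2,0,0.43],[0,0,0],1],[[-0.1,0,0.2],[0,0,0],1],[[-0.05,0,0.1],[0,0,0],1],[[0,0,0],[0,0,0],1],[[0,0,0],[0,0,0],1]])

```text
t: 28.82
tcp_pos: [0.4725, 0.2685, 0.1672]
tool_rot: [3.141, -0.437, 1.841]
force: [-0.8, -0.5, 0.4]
opening: 0.0857
gripper_force: 0.0
```

Request:
play_rows(deltas=[[[0,0,0],[0,0,0],-1],[[0,0,0],[0,0,0],-1],[[0,0,0],[0,0,0],-1],[[0,0,0],[0,0,0],-1],[[0,0,0],[0,0,0],-1],[[0,0,0],[0,0,0],-1]], squeeze=60)

```text
t: 29.58
tcp_pos: [0.4724, 0.2681, 0.1666]
tool_rot: [-3.142, -0.437, 1.841]
force: [-0.2, -2.9, 5.5]
opening: 0.0453
gripper_force: 61.8
```

Request:
play_rows(deltas=[[[0.14,0,-0.3],[0,0,0],-1],[[0.24,0,-0.5],[0,0,0],-1],[[0.33,0,-0.7],[0,0,0],-1],[[0,0,0],[0,0,0],-1],[[0.27,0,0.014],[0,-0.698,0],-1],[[0.27,0,0.014],[0,-0.698,0],-1],[[0.27,0,0.014],[0,-0.698,0],-1],[[0.27,0,0.014],[0,-0.698,0],-1],[[0.27,0,0.014],[0,-0.698,0],-1],[[0.27,0,0.014],[0,-0.698,0],-1],[[0,0,0],[0,0,0],-1]])

```text
t: 30.95
tcp_pos: [0.4446, 0.3625, 0.277]
tool_rot: [-3.139, 0.19, 1.847]
force: [-0.3, 0.3, -2.0]
opening: 0.0456
gripper_force: 61.6
```

Request:
play_rows(deltas=[[[0.27,0,0.014],[0,-0.698,0],-1],[[0.27,0,0.014],[0,-0.698,0],-1],[[0.27,0,0.014],[0,-0.698,0],-1],[[0.27,0,0.014],[0,-0.698,0],-1],[[0.27,0,0.014],[0,-0.698,0],-1],[[0.27,0,0.014],[0,-0.698,0],-1],[[0.27,0,0.014],[0,-0.698,0],-1],[[0.27,0,0.014],[0,-0.698,0],-1],[[0.27,0,0.014],[0,-0.698,0],-1],[[0,0,0],[0,0,0],-1],[[0,0,0],[0,0,0],-1]])

```text
t: 32.33
tcp_pos: [0.4179, 0.4665, 0.1915]
tool_rot: [-3.139, 1.13, 1.842]
force: [-0.5, 0.5, -0.8]
opening: 0.0458
gripper_force: 61.7
```

Run:
```python
from to import *
T=tool();print(T[:3,2],'g',T[:3,3]+.155*T[:3,2],bot.read_state()['q'])
c=np.array([.2674,-.9636,0]);R0=R.from_euler('xyz',[np.pi,-.4363,np.arctan2(c[1],c[0])+np.pi]).as_matrix()
Rm=R0@R.from_rotvec([0,-np.pi/2,0]).as_matrix();g=np.array([.4359,.3988,.08])+.07*c;to(g-.155*Rm[:,2],Rm)
```

```text
[ 0.2396 -0.8722 -0.4265] g [0.455  0.3313 0.1254] [-0.8027  0.9458 -0.466   1.28    0.9549  2.0358 -1.091 ]
now [0.4179 0.4665 0.1915] [-3.1391  1.1301  1.8417] q [-0.8027  0.9458 -0.466   1.28    0.9549  2.0358 -1.091 ]
rv [-0.0154 -0.029   0.0007] shift [ 0.6965 -0.0114  0.3201]
```

Request:
play_rows(deltas=[[[0.21,0,0.1],[0,-0.03,0],-1],[[0.21,0,0.1],[0,0,0],-1],[[0.21,0,0.1],[0,0,0],-1],[[0.06,0,0.028],[0,0,0],-1],[[0.045,0,0.021],[0,0,0],-1],[[0,0,0],[0,0,0],-1],[[0,0,0],[0,0,0],-1]])

```text
t: 33.2
tcp_pos: [0.4171, 0.467, 0.1427]
tool_rot: [-3.141, 1.138, 1.841]
force: [-0.0, -0.7, -1.3]
opening: 0.0457
gripper_force: 61.7
```

Request:
play_rows(deltas=[[[0.03,0,0.014],[0,0,0],-1],[[0.03,0,0.014],[0,0,0],-1],[[0,0,0],[0,0,0],-1]])

```text
t: 33.58
tcp_pos: [0.417, 0.4667, 0.138]
tool_rot: [-3.139, 1.138, 1.843]
force: [-0.6, 0.0, -1.4]
opening: 0.0458
gripper_force: 61.7
```

Request:
play_rows(deltas=[[[0.03,0,0.014],[0,0,0],-1],[[0,0,0],[0,0,0],-1],[[0,0,0],[0,0,0],-1]])

```text
t: 33.95
tcp_pos: [0.4171, 0.4668, 0.1363]
tool_rot: [-3.14, 1.138, 1.843]
force: [-0.2, 1.6, -1.3]
opening: 0.0452
gripper_force: 61.7
```

Request:
play_rows(deltas=[[[0.023,0,0.01],[0,0,0],-1],[[0,0,0],[0,0,0],-1],[[0,0,0],[0,0,0],-1]])

```text
t: 34.33
tcp_pos: [0.4171, 0.4669, 0.1356]
tool_rot: [3.141, 1.139, 1.84]
force: [-1.4, 0.7, 5.2]
opening: 0.0455
gripper_force: 62.1
```

Request:
play_rows(deltas=[[[0,0,0],[0,0,0],0.7],[[0,0,0],[0,0,0],0.7],[[0,0,0],[0,0,0],0.7],[[0,0,-0.3],[0,0,0],0.7],[[0,0,-0.6],[0,0,0],0.7],[[0,0,-0.8],[0,0,0],0.7],[[-0.76,0,-0.35],[0,0,0],0.7],[[-0.76,0,-0.35],[0,0,0],0.7],[[-0.76,0,-0.35],[0,0,0],0.7],[[-0.76,0,-0.35],[0,0,0],0.7]])

```text
t: 35.58
tcp_pos: [0.3934, 0.5553, 0.3724]
tool_rot: [-3.137, 1.137, 1.844]
force: [2.1, -0.2, -2.5]
opening: 0.0725
gripper_force: 0.0
```

Request:
play_rows(deltas=[[[0,0,0],[0,0.95,0],1],[[0,0,0],[0,0.95,0],1],[[0,0,0],[0,0.95,0],1],[[0,0,0],[0,0.95,0],1],[[0,0,0],[0,0.95,0],1],[[0,0,0],[0,0.95,0],1],[[0,0,0],[0,0.95,0],1],[[0,0,0],[0,0.95,0],1],[[0,0,0],[0,0,0],1],[[0,0,0],[0,0,0],1]])

```text
t: 36.83
tcp_pos: [0.3933, 0.5556, 0.3697]
tool_rot: [-3.139, 0.003, 1.84]
force: [-0.3, 0.5, 0.1]
opening: 0.0854
gripper_force: 0.0
```

Run:
```python
from to import *
T=tool();im=get_image('wrist');save(im,'c1.png')
to(np.array([.4553,.3284,.36]),R.from_euler('xyz',[np.pi,0,1.841]).as_matrix())
# grey cap at z~.14 and white body: cap centroid
r=rectify(im,T,.36,.56,.22,.44,.14,1000);h=cv2.cvtColor(r,cv2.COLOR_RGB2HSV)
g=cv2.cvtColor(r,cv2.COLOR_RGB2GRAY);m=((g<125)&(h[...,1]<60)).astype(np.uint8)
cs=cv2.connectedComponentsWithStats(cv2.morphologyEx(m,cv2.MORPH_OPEN,np.ones((5,5))))
for s,c in zip(cs[2][1:],cs[3][1:]): print(s,'xy',.56-c[1]/1000,.44-c[0]/1000)
```

```text
now [0.3931 0.556  0.3694] [-3.1385  0.0026  1.8401] q [-1.3056  0.5573  0.4821  1.2608 -0.2518  1.3863 -0.5702]
rv [-0.0207  0.017  -0.0059] shift [-3.9316 -0.0096  0.1666]
[    0     0   220   201 39947] xy 0.4625158334793602 0.32493263574235864
[42 50 11  9 76] xy 0.505671052631579 0.3928815789473684
[ 37  62  16  12 133] xy 0.4932556390977444 0.3958796992481203
[52 77  5  5 25] xy 0.48100000000000004 0.386
[40 80  7  5 35] xy 0.47800000000000004 0.397
[56 95  8  7 46] xy 0.46210869565217394 0.38056521739130433
[ 55 106  13  27 186] xy 0.44208064516129036 0.37941397849462366
[ 39 125   5   5  25] xy 0.43300000000000005 0.399
[ 62 129   5   5  25] xy 0.42900000000000005 0.376
[ 45 133  13  11  99] xy 0.42189898989898994 0.3891414141414141
[ 65 138   5   5  25] xy 0.42000000000000004 0.373
[ 45 145  16  14 128] xy 0.40830468750000004 0.3867109375
[ 63 151   5   5  25] xy 0.40700000000000003 0.375
[ 70 158   9   9  62] xy 0.3978225806451613 0.36582258064516127
[ 70 181   5   8  40] xy 0.37550000000000006 0.368
[ 65 190  20  11 144] xy 0.3653055555555556 0.3665138888888889
[ 84 198   5   3  15] xy 0.36100000000000004 0.354
```

Request:
play_rows(deltas=[[[-0.8,0,0],[-0.02,0.017,-0.006],1],[[-0.8,0,0],[0,0,0],1],[[-0.8,0,0],[0,0,0],1],[[-0.8,0,0],[0,0,0],1],[[-0.73,-0.01,0],[0,0,0],1],[[0,0,0],[0,0,0],1],[[0,0,0],[0,0,0],1],[[0,0,0],[0,0,0],1]])

```text
t: 37.88
tcp_pos: [0.455, 0.3297, 0.369]
tool_rot: [3.142, -0.002, 1.843]
force: [-0.1, 0.1, 0.4]
opening: 0.0855
gripper_force: 0.0
```

Run:
```python
from to import *
T=tool();im=get_image('wrist');save(im,'c2.png')
to(np.array([.4553,.3284,.246]),R.from_euler('xyz',[np.pi,0,1.841]).as_matrix())
r=rectify(im,T,.40,.51,.27,.38,.14,500);g=cv2.cvtColor(r,cv2.COLOR_RGB2GRAY)
for v in g[::3,::2]: print(' '.join('%3d'%k for k in v))
```

```text
now [0.4551 0.3296 0.3689] [ 3.1415 -0.0021  1.8425] q [-1.1442  0.2915  0.5698  1.625  -0.165   1.2722 -0.2733]
rv [ 0.0006 -0.0142  0.0099] shift [-0.0247 -0.0017  2.049 ]
163 101  82  79 104 107 115 108 107 104 100 100 115 124 123 122 119 118 114 108 102  98  88  82  80 101 115 132
167 167 167 167 168 168 168 167 167 167 167 167 165 166 165 164 164 163 164 162 163 161 161 161 161 160 159 159
166 168 167 166 166 165 166 166 167 165 165 163 165 164 163 161 162 160 161 160 160 159 158 159 157 157 157 157
165 165 165 166 164 166 166 165 164 164 163 163 162 163 162 161 160 161 160 160 159 159 159 159 159 160 158 160
165 165 164 165 165 164 165 163 165 163 162 163 162 160 160 160 160 159 158 158 157 157 156 157 156 156 157 157
164 164 165 165 165 166 166 166 165 165 165 165 164 163 162 161 163 162 162 160 160 159 159 159 160 158 159 159
166 167 167 167 168 168 169 170 169 169 169 159 158 206 166 165 166 164 164 163 164 163 162 162 162 163 160 162
104 117 163 164 164 165 134 192 203 168 169 169 123 131 132 162 162 162 161 161 161 160 162 161 161 160 161 160
104 105 104 107 103 128 148 13
[... 501 characters left out ...]
 162 162 162 162 162 162 163
169 169 169 169 168 156 107 118 191 149 165 168 168 168 167 168 166 166 165 165 165 165 165 164 165 164 162 164
164 165 166 166 166 166 168 166 168 167 166 166 168 167 168 167 167 167 167 166 168 167 166 166 166 166 166 167
165 166 167 166 166 166 166 166 165 166 165 166 165 166 165 166 165 165 165 165 166 165 165 165 165 164 165 164
170 170 169 172 172 172 172 173 172 172 173 171 171 171 170 169 169 167 165 167 166 166 164 163 162 162 161 161
166 166 165 165 167 166 167 166 167 168 168 168 168 168 168 169 167 167 167 167 165 165 165 163 164 163 162 162
167 167 167 166 166 168 167 166 167 167 167 167 167 167 166 166 166 164 164 164 164 164 164 164 162 147  57  39
```

The cap disc reads at about (0.455, 0.327), so bottle b is upright where expected. I regrasp it from above.

Request:
play_rows(deltas=[[[-0.025,0,0.6],[0,-0.014,0.01],1],[[0,0,0.6],[0,0,0],1],[[0,0,0.5],[0,0,0],1],[[0,0,0.34],[0,0,0],1],[[0,0,0],[0,0,0],1],[[0,0,0],[0,0,0],-1],[[0,0,0],[0,0,0],-1],[[0,0,0],[0,0,0],-1],[[0,0,0],[0,0,0],-1],[[0,0,0],[0,0,0],-1],[[0,0,0],[0,0,0],-1]], squeeze=60)

```text
t: 39.3
tcp_pos: [0.4564, 0.3271, 0.2482]
tool_rot: [3.139, -0.002, 1.838]
force: [-2.0, -0.5, 6.0]
opening: 0.0447
gripper_force: 61.5
```

Run:
```python
from to import *
R1=R.from_euler('xyz',[np.pi,0,1.605]).as_matrix()
to(np.array([.614,-.116,.43]),R1)
q=np.array(bot.read_state()['q'])
for p in((.455,.328,.43),(.53,.1,.43),(.614,-.116,.43),(.614,-.116,.252)):
    q,e,t=ik(np.array(p),R1,q,0);print(q,e,t)
```

```text
now [0.4564 0.3271 0.2482] [ 3.1394 -0.0021  1.8384] q [-1.1055  0.4121  0.5364  1.7662 -0.2431  1.0264 -0.2119]
rv [ 0.0129 -0.0157  1.5563] shift [-7.8095  0.5869 -3.0449]
[-1.1714  0.2556  0.6039  1.5297 -0.1462  1.4017 -0.5232] 6.103032324699419e-08 2.747638361839329e-07
[-0.8688  0.2163  0.7413  1.5906 -0.1478  1.3922 -0.0779] 6.506745341231033e-08 2.874031889734563e-07
[-0.3806  0.4432  0.7503  1.3493 -0.2986  1.463   0.3873] 1.233039277870281e-07 4.2722437342499377e-07
[-0.3508  0.5755  0.6835  1.5797 -0.3904  1.1269  0.4584] 5.1403781542411684e-08 2.439425221643588e-07
```

Request:
play_rows(deltas=[[[0,0,-0.5],[0,0,0],-1],[[0,0,-0.85],[0,0,0.778],-1],[[0,0,-0.85],[0,0,0.778],-1],[[0,0,-0.84],[0,0,0],-1],[[-0.934,0.297,0],[0,0,0],-1],[[-0.934,0.297,0],[0,0,0],-1],[[-0.934,0.297,0],[0,0,0],-1],[[-0.934,0.297,0],[0,0,0],-1],[[-0.934,0.297,0],[0,0,0],-1],[[-0.934,0.297,0],[0,0,0],-1],[[-0.934,0.297,0],[0,0,0],-1],[[-0.934,0.297,0],[0,0,0],-1]])

```text
t: 40.8
tcp_pos: [0.6142, -0.1181, 0.4293]
tool_rot: [3.14, -0.001, 1.606]
force: [0.6, -0.0, -1.3]
opening: 0.0451
gripper_force: 61.9
```

Request:
play_rows(deltas=[[[0,0,0],[0,0,0],-1],[[0,0,0],[0,0,0],-1],[[0,0,0],[0,0,0],-1]])

```text
t: 41.18
tcp_pos: [0.614, -0.1147, 0.429]
tool_rot: [3.141, -0.002, 1.608]
force: [-0.4, -0.5, -0.8]
opening: 0.0454
gripper_force: 62.0
```

Run:
```python
from to import *
R1=R.from_euler('xyz',[np.pi,0,1.605]).as_matrix()
to(np.array([.614,-.116,.254]),R1)
T=tool();im=get_image('wrist');np.save('T6.npy',T);save(im,'w6.png')
save(rectify(im,T,.53,.70,-.27,.03,.14,2300),'lane.png')
sc=get_image('scene');save(sc,'sc6.png')
```

```text
now [ 0.614  -0.1147  0.429 ] [ 3.141  -0.002   1.6077] q [-0.4261  0.4623  0.825   1.3576 -0.3379  1.4645  0.4178]
rv [ 0.0039 -0.0135  0.018 ] shift [-0.027  -0.0023  2.9162]
```

Request:
play_rows(deltas=[[[-0.02,0,0.7],[0,-0.013,0.018],-1],[[0,0,0.7],[0,0,0],-1],[[0,0,0.6],[0,0,0],-1],[[0,0,0.4],[0,0,0],-1],[[0,0,0.15],[0,0,0],-1],[[0,0,0],[0,0,0],-1],[[0,0,0],[0,0,0],-1]])

```text
t: 42.15
tcp_pos: [0.6144, -0.1179, 0.2774]
tool_rot: [3.139, 0.001, 1.603]
force: [-0.2, -0.2, -1.4]
opening: 0.0453
gripper_force: 62.1
```

Request:
play_rows(deltas=[[[0,0,0.1],[0,0,0],-1],[[0,0,0.1],[0,0,0],-1],[[0,0,0.08],[0,0,0],-1],[[0,0,0],[0,0,0],-1],[[0,0,0],[0,0,0],-1]])

```text
t: 42.78
tcp_pos: [0.614, -0.118, 0.2592]
tool_rot: [3.141, 0.001, 1.602]
force: [0.2, -0.2, -1.4]
opening: 0.0452
gripper_force: 62.1
```

Below the wall top with no contact, so I lower the rest of the way.

Request:
play_rows(deltas=[[[0,0,0.05],[0,0,0],-1],[[0,0,0.04],[0,0,0],-1],[[0,0,0],[0,0,0],-1],[[0,0,0],[0,0,0],-1]])

```text
t: 43.28
tcp_pos: [0.614, -0.1181, 0.2543]
tool_rot: [3.141, 0.001, 1.602]
force: [-2.3, 0.3, 5.2]
opening: 0.0449
gripper_force: 62.8
```

Request:
play_rows(deltas=[[[0,0,0],[0,0,0],0.5],[[0,0,0],[0,0,0],0.5],[[0,0,0],[0,0,0],0.5],[[0,0,-0.4],[0,0,0],0.5],[[0,0,-0.8],[0,0,0],0.5],[[0,0,-0.8],[0,0,0],0.8],[[0,0,-0.5],[0,0,0],1],[[-0.56,-0.7,0],[0,0,0],1],[[-0.56,-0.7,0],[0,0,0],1],[[-0.56,-0.7,0],[0,0,0],1],[[-0.56,-0.7,0],[0,0,0.6],1],[[0,0,0],[0,0,0.6],1]])

```text
t: 44.78
tcp_pos: [0.4461, -0.2616, 0.4045]
tool_rot: [3.14, 0.0, 1.411]
force: [0.8, 0.8, 0.2]
opening: 0.0855
gripper_force: 0.0
```

Request:
play_rows(deltas=[[[0,0,0],[0,0,0],1],[[0,0,0],[0,0,0],1],[[0,0,0],[0,0,0],1]])

```text
t: 45.15
tcp_pos: [0.4507, -0.2567, 0.4036]
tool_rot: [3.141, 0.001, 1.425]
force: [-0.1, -0.3, -0.4]
opening: 0.0854
gripper_force: 0.0
```

Run:
```python
from to import *
T=tool();im=get_image('wrist');np.save('T7.npy',T);save(im,'w7.png');print(bot.read_state()['q'],T[:3,3],bot.read_state()['tool_rot'])
a=rectify(im,T,.33,.53,-.44,-.20,.03,1650)
sc=get_image('scene')[200:360,60:360]
sc=cv2.resize(sc,(398,212))
sd=cv2.resize(get_image('side')[100:260,200:360],(330,330))
o=np.zeros((330+212,396+335,3),np.uint8);o[:330,:396]=a[:330,:396];o[330:,:398]=sc;o[:330,398:728]=sd
save(o,'A.png')
```

```text
[-0.3751  0.2126  0.9717  1.694  -0.1793  1.3294  0.4826] [ 0.4507 -0.2567  0.4036] [3.1413 0.0013 1.4243]
```

View pics/A.png

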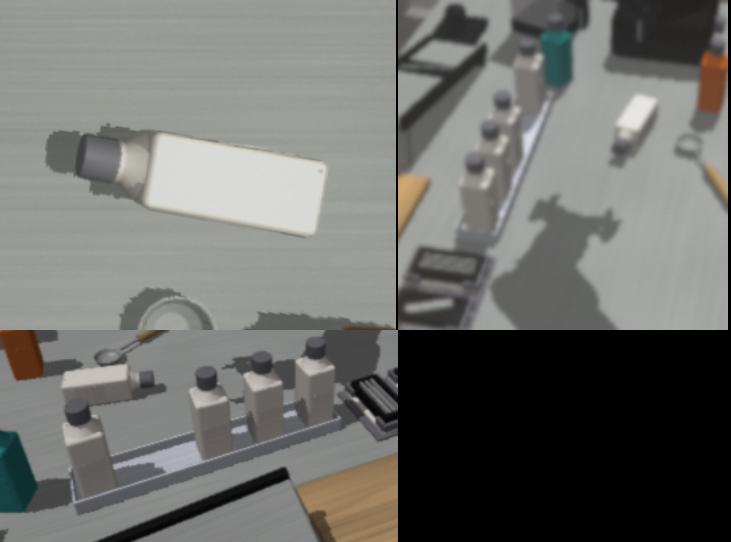

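Bottle b stands in the lane as the second from the tray end. Bottle a has shoulder corners at (157,132) and (147,207) and base corners at (327,163) and (315,236). A spoon bowl at (175,325) is clear of the fingers.

Run:
```python
from to import *
T=np.load('T7.npy');og=(.53,-.20,1650)
P=[conv(T,og,u,.03,.046) for u in((157,132),(147,207),(315,236),(327,163))]
print(np.array(P),'w',np.linalg.norm(P[0]-P[1]),np.linalg.norm(P[2]-P[3]),'L',np.linalg.norm(P[3]-P[0]))
c=(P[0]+P[1]-P[2]-P[3]);c/=np.linalg.norm(c);B=np.mean(P,0)-c*.052;print('c',c,'base',B)
print('orange',plane('scene',(80,233),0)[0],plane('scene',(66,187),.14)[0])
for fl in(False,True):
    print(fl);g,R0,q=plan2(B,c,flip=fl)
    to(g-.155*R0[:,2]+[0,0,.12],R0)
```

```text
[[ 0.4505 -0.2903  0.046 ]
 [ 0.4072 -0.2845  0.046 ]
 [ 0.3904 -0.3816  0.046 ]
 [ 0.4326 -0.3885  0.046 ]] w 0.043720829863140076 0.04274776125917353 L 0.0998510934080769
c [0.1748 0.9846 0.    ] base [ 0.4111 -0.3874  0.046 ]
orange [ 0.3072 -0.4494  0.    ] [ 0.3416 -0.441   0.14  ]
False
hover [ 0.4348 -0.254   0.2865] [-0.0739 -0.4161 -0.9063] 0.0 0.0 [-0.6434  0.3559  1.1371  1.9633  0.1242  0.9045  0.2025] dq 0.43
grasp [ 0.4348 -0.254   0.1665] [-0.0739 -0.4161 -0.9063] 0.0 0.0 [-0.4577  0.5599  0.939   2.0454 -0.0268  0.6476  0.225 ] dq 0.26
0 [ 0.4348 -0.254   0.2665] [-0.0739 -0.4161 -0.9063] 0.0 0.0 [-0.6008  0.381   1.0907  1.9818  0.1112  0.8613  0.196 ] dq 0.21
15 [ 0.428  -0.292   0.2786] [-0.0304 -0.171  -0.9848] 0.0 0.0 [-0.3283  0.346   0.9688  1.8919 -0.15    0.9797  0.5057] dq 0.31
30 [ 0.421  -0.3318  0.2804] [ 0.0152  0.0858 -0.9962] 0.0 0.0 [-0.0502  0.4064  0.8606  1.7861 -0.4113  1.1667  0.7804] dq 0.28
45 [ 0.4141 -0.3707  0.2717] [ 0.0598  0.3368 -0.9397] 0.0 0.0 [ 0.1964  0.5168  0.7663  1.6718 -0.6103  1.3945  0.9677] dq 0.25
60 [ 0.4078 -0.406   0.253 
[... 1456 characters left out ...]
0.4078 -0.406   0.253 ] [ 0.1003  0.5647 -0.8192] 19.1 0.179 [ 1.6433  1.1502 -1.49    1.5149  0.5674  1.5375  2.98  ] dq 0.14
75 [ 0.4026 -0.4354  0.2256] [ 0.1339  0.7543 -0.6428] 19.6 0.242 [ 1.6496  1.2951 -1.49    1.4095  0.4353  1.6261  2.98  ] dq 0.14
90 [ 0.3988 -0.4568  0.1915] [ 0.1584  0.8924 -0.4226] 17.2 0.276 [ 1.6518  1.442  -1.49    1.311   0.2954  1.7167  2.98  ] dq 0.15
down [ 0.3988 -0.4568  0.1365] [ 0.1584  0.8924 -0.4226] 21.7 0.292 [ 1.6646  1.5314 -1.49    1.3393  0.3984  1.6768  2.98  ] dq 0.1
now [ 0.4505 -0.2571  0.4037] [3.1413 0.0012 1.4233] q [-0.3749  0.2124  0.972   1.6941 -0.1793  1.3295  0.4822]
rv [  4.4811   0.0666 -20.2714] shift [ 0.0146 -0.2667  1.9537]
```

Request:
play_rows(deltas=[[[0,-0.13,0.7],[0,0,0],1],[[0.01,-0.13,0.7],[0,0,0],1],[[0,0,0.55],[0,0,0.18],1],[[0,0,0],[0.015,-0.97,0],1],[[0,0,0],[0.015,-0.97,0],1],[[0,0,0],[0.015,-0.97,0],1],[[0,0,0],[0,0,0],1],[[0,0,0],[0,0,0],1],[[0,0,0],[0,0,0],1]])

```text
t: 46.42
tcp_pos: [0.4346, -0.2553, 0.287]
tool_rot: [-3.136, 0.435, 1.395]
force: [-0.6, 0.3, -0.2]
opening: 0.0851
gripper_force: 0.0
```

Run:
```python
from to import *
c=np.array([.1748,.9846,0]);B=np.array([.4111,-.3874,0])
R0=R.from_euler('xyz',[np.pi,.4363,np.arctan2(c[1],c[0])]).as_matrix();g=B+.07*c;g[2]=.026
to(g-.155*R0[:,2],R0);print(R0[:,2])
print('lift .1',R0.T@[0,0,.1]/.06,'move',R0.T@[.075,.115,0]/.06)
im=get_image('wrist');T=tool();r=rectify(im,T,.36,.48,-.43,-.27,.046,1000);gr=cv2.cvtColor(r,cv2.COLOR_RGB2GRAY)
m=cv2.morphologyEx((gr>195).astype(np.uint8),cv2.MORPH_OPEN,np.ones((7,7)));cs,_=cv2.findContours(m,0,1);k=max(cs,key=cv2.contourArea);rc=cv2.minAreaRect(k)
print(rc,.48-rc[0][1]/1000,-.27-rc[0][0]/1000,'pred mid',B+.052*c)
```

```text
now [ 0.4346 -0.2553  0.287 ] [-3.1357  0.4353  1.3946] q [-0.6228  0.3471  1.1132  1.9604  0.1393  0.9118  0.1906]
rv [-0.0404 -0.0067 -0.003 ] shift [0.8671 0.0104 1.8126]
[-0.0739 -0.4161 -0.9063]
lift .1 [-0.7043  0.     -1.5105] move [ 1.9084  0.8957 -0.8898]
((65.80821228027344, 59.56548309326172), (100.56385040283203, 42.91039276123047), 10.203973770141602) 0.4204345169067383 -0.33580821228027347 pred mid [ 0.4202 -0.3362  0.    ]
```

Mask fit agrees. I descend and grip.

Request:
play_rows(deltas=[[[0.26,0,0.54],[-0.04,-0.007,0],1],[[0.26,0,0.54],[0,0,0],1],[[0.2,0.01,0.43],[0,0,0],1],[[0.1,0,0.2],[0,0,0],1],[[0.05,0,0.1],[0,0,0],1],[[0,0,0],[0,0,0],1],[[0,0,0],[0,0,0],-1],[[0,0,0],[0,0,0],-1],[[0,0,0],[0,0,0],-1],[[0,0,0],[0,0,0],-1],[[0,0,0],[0,0,0],-1],[[0,0,0],[0,0,0],-1]], squeeze=60)

```text
t: 47.98
tcp_pos: [0.4359, -0.2534, 0.167]
tool_rot: [3.141, 0.438, 1.396]
force: [-1.2, 3.6, 6.8]
opening: 0.0453
gripper_force: 61.3
```

Request:
play_rows(deltas=[[[-0.14,0,-0.3],[0,0,0],-1],[[-0.24,0,-0.5],[0,0,0],-1],[[-0.32,0,-0.7],[0,0,0],-1],[[0.636,0.3,-0.297],[0,0,0],-1],[[0.636,0.3,-0.297],[0,0,0],-1],[[0.636,0.3,-0.297],[0,0,0],-1],[[0,0,0],[0,0,0],-1],[[-0.27,0,0.014],[0,0.698,0],-1],[[-0.27,0,0.014],[0,0.698,0],-1],[[-0.27,0,0.014],[0,0.698,0],-1],[[-0.27,0,0.014],[0,0.698,0],-1],[[-0.27,0,0.014],[0,0.698,0],-1]])

```text
t: 49.48
tcp_pos: [0.4961, -0.2172, 0.28]
tool_rot: [3.141, -0.088, 1.395]
force: [0.4, -0.9, -1.4]
opening: 0.0454
gripper_force: 61.5
```

Request:
play_rows(deltas=[[[-0.27,0,0.014],[0,0.698,0],-1],[[-0.27,0,0.014],[0,0.698,0],-1],[[-0.27,0,0.014],[0,0.698,0],-1],[[-0.27,0,0.014],[0,0.698,0],-1],[[-0.27,0,0.014],[0,0.698,0],-1],[[-0.27,0,0.014],[0,0.698,0],-1],[[-0.27,0,0.014],[0,0.698,0],-1],[[-0.27,0,0.014],[0,0.698,0],-1],[[-0.27,0,0.014],[0,0.698,0],-1],[[-0.27,0,0.014],[0,0.698,0],-1],[[0,0,0],[0,0,0],-1],[[0,0,0],[0,0,0],-1]])

```text
t: 50.98
tcp_pos: [0.4747, -0.3415, 0.1915]
tool_rot: [-3.141, -1.129, 1.396]
force: [0.8, 0.1, -0.6]
opening: 0.0452
gripper_force: 61.6
```

Run:
```python
from to import *
c=np.array([.1748,.9846,0])
R0=R.from_euler('xyz',[np.pi,.4363,np.arctan2(c[1],c[0])]).as_matrix();Rm=R0@R.from_rotvec([0,np.pi/2,0]).as_matrix()
T=tool();g=T[:3,3]+.155*T[:3,2];print('g',g,T[:3,2]);g[2]=.08
to(g-.155*Rm[:,2],Rm)
```

```text
g [ 0.4991 -0.2035  0.1253] [ 0.1572  0.8903 -0.4275]
now [ 0.4747 -0.3415  0.1915] [-3.1413 -1.1291  1.3957] q [ 0.481   0.8489  0.4818  1.506  -1.0566  1.8814  1.0615]
rv [-0.0058  0.0361  0.0018] shift [-0.6961 -0.0022  0.3226]
```

Request:
play_rows(deltas=[[[-0.21,0,0.1],[0,0.036,0],-1],[[-0.21,0,0.1],[0,0,0],-1],[[-0.21,0,0.1],[0,0,0],-1],[[-0.1,0,0.045],[0,0,0],-1],[[-0.06,0,0.028],[0,0,0],-1],[[0,0,0],[0,0,0],-1],[[0,0,0],[0,0,0],-1]])

```text
t: 51.85
tcp_pos: [0.4749, -0.3411, 0.139]
tool_rot: [3.141, -1.137, 1.396]
force: [0.7, -0.1, -1.8]
opening: 0.0451
gripper_force: 61.6
```

Request:
play_rows(deltas=[[[-0.03,0,0.014],[0,0,0],-1],[[0,0,0],[0,0,0],-1],[[0,0,0],[0,0,0],-1]])

```text
t: 52.22
tcp_pos: [0.4749, -0.3409, 0.1367]
tool_rot: [-3.141, -1.137, 1.396]
force: [0.1, -0.1, -1.1]
opening: 0.0454
gripper_force: 61.6
```

Request:
play_rows(deltas=[[[-0.02,0,0.01],[0,0,0],-1],[[0,0,0],[0,0,0],-1],[[0,0,0],[0,0,0],-1]])

```text
t: 52.6
tcp_pos: [0.4749, -0.341, 0.1357]
tool_rot: [3.141, -1.138, 1.397]
force: [-1.7, -0.7, 4.1]
opening: 0.0453
gripper_force: 61.9
```

Request:
play_rows(deltas=[[[-0.008,0,0.004],[0,0,0],-1],[[0,0,0],[0,0,0],-1],[[0,0,0],[0,0,0],-1]])

```text
t: 52.98
tcp_pos: [0.4748, -0.341, 0.1356]
tool_rot: [3.14, -1.138, 1.398]
force: [-1.8, -0.7, 7.6]
opening: 0.0455
gripper_force: 62.2
```

Request:
play_rows(deltas=[[[0,0,0],[0,0,0],0.7],[[0,0,0],[0,0,0],0.7],[[0,0,0],[0,0,0],0.7],[[0,0,-0.3],[0,0,0],0.7],[[0,0,-0.6],[0,0,0],0.7],[[0,0,-0.8],[0,0,0],0.7],[[0.76,0,-0.35],[0,0,0],0.7],[[0.76,0,-0.35],[0,0,0],0.7],[[0.76,0,-0.35],[0,0,0],0.7],[[0.76,0,-0.35],[0,0,0],0.7]])

```text
t: 54.22
tcp_pos: [0.458, -0.4326, 0.3804]
tool_rot: [-3.138, -1.135, 1.391]
force: [-0.5, -0.7, -1.5]
opening: 0.0728
gripper_force: 0.0
```

Request:
play_rows(deltas=[[[0,0,0],[0,-0.95,0],1],[[0,0,0],[0,-0.95,0],1],[[0,0,0],[0,-0.95,0],1],[[0,0,0],[0,-0.95,0],1],[[0,0,0],[0,-0.95,0],1],[[0,0,0],[0,-0.95,0],1],[[0,0,0],[0,-0.95,0],1],[[0,0,0],[0,-0.94,0],1],[[0,0,0],[0,0,0],1],[[0,0,0],[0,0,0],1]])

```text
t: 55.48
tcp_pos: [0.4584, -0.4323, 0.3787]
tool_rot: [-3.141, -0.002, 1.395]
force: [-0.7, 1.0, 0.7]
opening: 0.0859
gripper_force: 0.0
```

Run:
```python
from to import *
c=np.array([.1748,.9846,0]);g=np.array([.4748,-.341,0])+.155*np.array([.157,.894,0])*(np.cos(np.radians(25))/.9077)
b=g+.003*c;print('bottle',b)
to(np.array([b[0],b[1],.37]),R.from_euler('xyz',[np.pi,0,1.396]).as_matrix())
```

```text
bottle [ 0.4996 -0.1997  0.    ]
now [ 0.4584 -0.4323  0.3787] [-3.1407 -0.0016  1.3947] q [ 0.5075  0.413   0.2759  1.405  -0.1134  1.3406  0.6113]
rv [-0.0057 -0.0104 -0.0083] shift [ 3.9363 -0.002   0.1504]
```

Request:
play_rows(deltas=[[[0.8,0,0],[-0.005,-0.01,-0.008],1],[[0.8,0,0],[0,0,0],1],[[0.8,0,0],[0,0,0],1],[[0.8,0,0],[0,0,0],1],[[0.73,0,0.1],[0,0,0],1],[[0,0,0],[0,0,0],1],[[0,0,0],[0,0,0],1],[[0,0,0],[0,0,0],1]])

```text
t: 56.48
tcp_pos: [0.4992, -0.2014, 0.3719]
tool_rot: [-3.142, 0.003, 1.394]
force: [-0.1, 0.1, -0.8]
opening: 0.0854
gripper_force: 0.0
```

Run:
```python
from to import *
T=tool();im=get_image('wrist');save(im,'c3.png')
to(np.array([.4996,-.1997,.248]),R.from_euler('xyz',[np.pi,0,1.396]).as_matrix())
r=rectify(im,T,.45,.55,-.25,-.15,.14,500);g=cv2.cvtColor(r,cv2.COLOR_RGB2GRAY)
for v in g[::3,::2]: print(' '.join('%3d'%k for k in v))
```

```text
now [ 0.4992 -0.2012  0.3719] [3.1416 0.0026 1.3944] q [ 0.1857  0.2134  0.1606  1.6678 -0.0328  1.2627  0.1762]
rv [ 0.0001  0.0175 -0.0109] shift [0.0313 0.0016 2.0652]
154 154 155 154 155 154 154 154 154 154 154 154 155 155 155 154 153 154 153 155 154 154 155 154 154
159 159 160 159 158 158 158 157 157 158 156 157 157 156 155 155 155 155 154 155 154 154 154 153 153
155 156 155 155 156 156 155 156 156 158 157 157 157 155 158 158 157 158 158 158 158 158 157 157 157
155 154 155 155 155 155 155 154 155 156 155 155 156 155 156 156 155 155 156 157 155 155 154 154 155
153 152 153 154 152 154 155 155 156 156 156 156 156 157 157 158 157 158 158 158 158 159 158 158 158
 96  95  95 122 107 100 166 217 214 208 184 146 133 152 151 153 154 153 154 153 152 152 153 152 152
 94  93  95  98  98 100 136 131 129 154 158 162 156 202 216 170 158 156 157 157 156 155 156 157 157
 95  95  94  97  99 101 130 128 126  64 128 134 140 141 146 142 159 159 159 159 159 158 157 157 157
 95  93  94  97  99 120 127 125  63  97 131 137 139 144 148 150 154 155 154 155 156 156 157 156 156
 94  93  95  98  99 134 122 120  85  77 131 136 139 143 146 146 155 156 155 155 155 154 155 154 153
150 151 149 150  93 192 217 146 141 109  78 133 135 140 138 157 157 158 157 158 158 158 159 158 158
153 154 154 155 155 154 155 133 122 132 164 207 218 210 157 156 157 157 157 157 156 155 155 155 154
152 152 150 152 151 151 151 151 151 151 152 151 152 152 152 152 152 153 153 153 153 152 153 153 154
151 151 150 150 149 150 149 149 150 149 150 149 150 150 150 150 150 150 150 150 151 149 151 150 150
154 155 153 153 153 153 153 153 152 154 154 153 154 154 155 154 154 153 154 155 154 154 153 152 152
156 155 154 155 154 154 154 155 154 155 155 154 154 154 154 154 154 153 154 152 154 153 153 152 152
155 154 153 154 154 153 154 153 154 153 154 154 154 155 154 154 155 156 155 155 156 155 157 156 156
```

Request:
play_rows(deltas=[[[0.02,0,0.6],[0,0.017,-0.011],1],[[0,0,0.6],[0,0,0],1],[[0,0,0.5],[0,0,0],1],[[0,0,0.36],[0,0,0],1],[[0,0,0],[0,0,0],1],[[0,0,0],[0,0,0],-1],[[0,0,0],[0,0,0],-1],[[0,0,0],[0,0,0],-1],[[0,0,0],[0,0,0],-1],[[0,0,0],[0,0,0],-1],[[0,0,0],[0,0,0],-1]], squeeze=60)

```text
t: 57.9
tcp_pos: [0.5002, -0.1986, 0.2497]
tool_rot: [3.139, 0.0, 1.399]
force: [-2.2, 0.6, 6.4]
opening: 0.0447
gripper_force: 61.6
```

Request:
play_rows(deltas=[[[0,0,-0.5],[0,0,0],-1],[[0,0,-0.85],[0,0,-0.7],-1],[[0,0,-0.85],[0,0,-0.7],-1],[[0,0,-0.84],[0,0,0],-1],[[-0.446,0.648,0],[0,0,0],-1],[[-0.446,0.648,0],[0,0,0],-1],[[-0.446,0.648,0],[0,0,0],-1],[[0,0,0],[0,0,0],-1],[[0,0,0],[0,0,0],-1],[[0,0,0],[0,0,0],-1]])

```text
t: 59.15
tcp_pos: [0.6188, -0.2736, 0.4319]
tool_rot: [3.14, 0.0, 1.609]
force: [-0.8, -0.3, -0.6]
opening: 0.0452
gripper_force: 62.1
```

Run:
```python
from to import *
to(np.array([.619,-.276,.254]),R.from_euler('xyz',[np.pi,0,1.605]).as_matrix())
```

```text
now [ 0.6188 -0.2736  0.4319] [3.1399 0.0003 1.6095] q [ 0.2663  0.4942  0.1651  1.1608 -0.0788  1.4909  0.4567]
rv [0.0111 0.0017 0.0297] shift [-0.0393 -0.0033  2.9652]
```

Request:
play_rows(deltas=[[[-0.02,0,0.7],[0.01,0,0.03],-1],[[0,0,0.7],[0,0,0],-1],[[0,0,0.6],[0,0,0],-1],[[0,0,0.4],[0,0,0],-1],[[0,0,0.15],[0,0,0],-1],[[0,0,0],[0,0,0],-1],[[0,0,0],[0,0,0],-1]])

```text
t: 60.02
tcp_pos: [0.6197, -0.2755, 0.2797]
tool_rot: [3.14, 0.001, 1.605]
force: [0.1, 0.1, -1.2]
opening: 0.0449
gripper_force: 62.3
```

Request:
play_rows(deltas=[[[0,0,0.1],[0,0,0],-1],[[0,0,0.1],[0,0,0],-1],[[0,0,0.08],[0,0,0],-1],[[0,0,0],[0,0,0],-1],[[0,0,0],[0,0,0],-1]])

```text
t: 60.65
tcp_pos: [0.6194, -0.2754, 0.2609]
tool_rot: [-3.14, 0.0, 1.605]
force: [0.4, -0.4, -1.7]
opening: 0.0451
gripper_force: 62.3
```

Request:
play_rows(deltas=[[[0,0,0.05],[0,0,0],-1],[[0,0,0.04],[0,0,0],-1],[[0,0,0],[0,0,0],-1],[[0,0,0],[0,0,0],-1]])

```text
t: 61.15
tcp_pos: [0.6194, -0.2755, 0.2559]
tool_rot: [-3.141, 0.0, 1.605]
force: [-0.6, 0.0, 3.3]
opening: 0.0453
gripper_force: 62.6
```

Request:
play_rows(deltas=[[[0,0,0],[0,0,0],0.5],[[0,0,0],[0,0,0],0.5],[[0,0,0],[0,0,0],0.5],[[0,0,-0.4],[0,0,0],0.5],[[0,0,-0.8],[0,0,0],0.5],[[0,0,-0.9],[0,0,0],0.5],[[0,0,-0.9],[0,0,0],0.5],[[0.5,-0.8,0],[0,0,0],0.5],[[0.5,-0.8,0],[0,0,0],0.5],[[0.5,-0.8,0],[0,0,0],0.5],[[0,0,0],[0,0,0],0.5],[[0,0,0],[0,0,0],0.5]])

```text
t: 62.65
tcp_pos: [0.4728, -0.1903, 0.4364]
tool_rot: [3.141, 0.001, 1.605]
force: [0.0, -0.4, -0.9]
opening: 0.0639
gripper_force: 0.0
```

Run:
```python
from to import *
print(tool()[:3,3])
I={n:get_image(n) for n in('scene','side')}
for n,(x,y) in dict(c=(.6095,-.036),b=(.6142,-.118),d=(.6185,-.196),a=(.6195,-.2755),e=(.6236,-.3565)).items():
    est=[]
    for cam in('scene','side'):
        p=project([x,y,.136],cam)[0];u,v=p.round().astype(int);w=16
        g=cv2.cvtColor(I[cam][v-w:v+w,u-w:u+w],cv2.COLOR_RGB2GRAY);m=(g<95).astype(np.uint8)
        k=cv2.connectedComponentsWithStats(m);j=[i for i in range(1,k[0]) if k[2][i,4]>20]
        j=min(j,key=lambda i:np.linalg.norm(k[3][i]-w)) if j else None
        est.append(None if j is None else k[3][j]+[u-w,v-w])
    print(n,est,*(tri(ray('scene',est[0])[0],ray('scene',est[0])[1][0],ray('side',est[1])[0],ray('side',est[1])[1][0]) if all(e is not None for e in est) else ()))
# inserts: dark fraction inside the bay and on the old table spots, vs the earlier good picture (side camera)
for n,(x,y) in dict(stick=(.628,.0705),slice=(.624,.1547),wave=(.6195,.2385),dice=(.615,.3222)).items():
    o=[]
    for im,T,cm in((I['side'],None,'side'),(I['scene'],None,'scene')):
        r=rectify(im,T,x-.07,x+.07,y-.045,y+.045,.03,1000,cm);g=cv2.cvtColor(r,cv2.COLOR_RGB2GRAY)
        m=(g<70).astype(np.uint8);k=cv2.connectedComponentsWithStats(cv2.morphologyEx(m,cv2.MORPH_CLOSE,np.ones((9,9))));j=1+np.argmax(k[2][1:,4]);rc=cv2.minAreaRect(np.argwhere(k[1]==j)[:,::-1].astype(np.float32))
        o.append((round(x+.07-rc[0][1]/1000,4),round(y+.045-rc[0][0]/1000,4),np.round(rc[1]),round(rc[2],1)))
    print(n,o)
```

```text
[ 0.4728 -0.1903  0.4364]
c [array([297.5224, 213.8607]), array([237.4571, 180.7429])] [ 0.6056 -0.0328  0.1288] 0.0005927328773155299
b [array([259.3885, 225.1583]), array([244.7143, 164.4571])] [ 0.6101 -0.1131  0.1287] 0.002330083734811547
d [array([215.6996, 236.7391]), array([250.9677, 149.9032])] [ 0.6144 -0.1954  0.1284] 0.00036730006194316645
a [array([170.4807, 247.9193]), array([257.7333, 136.7667])] [ 0.6151 -0.2746  0.1287] 0.00021246467641415466
e [array([119.1662, 262.5102]), array([268.5127, 118.3093])] [ 0.61   -0.3664  0.1353] 0.028725251759942998
stick [(0.6228, 0.08, array([98., 58.]), 87.1), (0.6325, 0.071, array([131.,  89.]), 90.0)]
slice [(0.6119, 0.1615, array([113.,  59.]), 87.5), (0.6245, 0.1497, array([139.,  78.]), 90.0)]Traceback (most recent call last):
  File "<stdin>", line 18, in <module>
    return _wrapfunc(a, 'argmax', axis=axis, out=out, **kwds)
    return bound(*args, **kwds)
ValueError: attempt to get argmax of an empty sequence
```

Request:
play_rows(deltas=[[[0.9,0.2,0],[0,0,0],0.5],[[0.9,0.2,0],[0,0,0],0.5],[[0.9,0.2,0],[0,0,0],0.5],[[0.9,0.2,0],[0,0,0],0.5],[[0.9,0.2,0],[0,0,0],0.5],[[0.9,0.2,0],[0,0,0],0.5],[[0,0,0],[0,0,0],0.5],[[0,0,0],[0,0,0],0.5]])

```text
t: 63.75
tcp_pos: [0.5346, 0.1355, 0.4349]
tool_rot: [-3.14, 0.001, 1.604]
force: [0.1, -0.2, -0.6]
opening: 0.0638
gripper_force: 0.0
```

Run:
```python
from to import *
T=tool();im=get_image('wrist');save(im,'w9.png');print(T[:3,3])
A=cv2.cvtColor(cv2.imread('pics/w5.png'),cv2.COLOR_BGR2RGB);TA=np.load('T5.npy')
for n,(x,y) in dict(stick=(.628,.0705),slice=(.624,.1547),dice=(.615,.3222)).items():
    for nm,i,t in(('then',A,TA),('now',im,T)):
        for th in (60,75):
            try: print(n,nm,th,*insert_fit(i,t,x,y,.065,z=.03,th=th))
            except Exception as e: print(n,nm,e)
```

```text
[0.5346 0.1355 0.4349]
stick then 60 [0.6309 0.0716] 0.04857282 0.10537213 0.06541234
stick then 75 [0.6314 0.0709] 0.048155468 0.11025753 0.06674183
stick now 60 [0.642  0.0272] 0.056015912 0.11458166 0.09740774
stick now 75 [0.6406 0.0225] 0.14618911 0.10999809 0.10743674
slice then 60 [0.6242 0.1557] 0.03894146 0.100423835 0.05318042
slice then 75 [0.6264 0.1552] 0.049140625 0.1087129 0.061605867
slice now 60 [0.6237 0.1546] 0.04995858 0.095156185 0.048888914
slice now 75 [0.625  0.1522] 0.0662014 0.10359581 0.052423593
dice then max() iterable argument is empty
dice then 75 [0.6166 0.3212] 0.05167836 0.10409364 0.04716972
dice now 60 [0.63   0.3632] -0.0 0.12949997 0.09399998
dice now 75 [0.63   0.3632] -0.0 0.12949997 0.095
```

Run:
```python
from to import *
T=tool();im=get_image('wrist');A=cv2.cvtColor(cv2.imread('pics/w5.png'),cv2.COLOR_BGR2RGB);TA=np.load('T5.npy')
for n,(x,y) in dict(stick=(.628,.0705),dice=(.615,.3222)).items():
    for i,t in((A,TA),(im,T)):
        g=cv2.cvtColor(rectify(i,t,x-.065,x+.065,y-.04,y+.04,.03,1000),cv2.COLOR_RGB2GRAY)
        print(n);[print(' '.join('%3d'%k for k in v[::3])) for v in g[::9]]
```

```text
stick
166 165 166 163 166 164 165 165 164 165 165 165 164 164 165 165 166 165 164 164 164 165 165 164 164 165 167
170 170 170 169 170 169 169 168 167 163 162 154 155 144 146 137 137 128 129 126 128 138 165 164 165 164 165
 58 124  89 110  78 136 114 167 149 170 140 173 136 149 116  77  74  52  45  48  61 132 167 166 167 165 165
 54 122  93  38  37  45  55  43  47 146  65  51 121 121  47  93 162  39  39  50  54 129 163 162 162 161 163
 53  54  49  38  39  42  56  93  68 160 191  81 103 176 108  77 173  37  39  49  52 148 165 165 164 165 164
146  79  38  37  36  41  57  71  67 141 201 120 102 180 117  67 175  60  37  50  56 118 165 165 164 164 165
145 119  38  35  38  41  61  69  86 139 190 151  85 182 130  68 173  96  39  47  58  83 168 168 167 167 167
145 135  39  39  38  38  66  64 125 119 182 109  68 184 146  68 162  96  38  42  62  63 102 102 101 100 101
147 140  40  38  38  39  60  61 108  69 191 207  70 191 149  67 144 136  40  40  66  55 101 102 102 101 100
145 145  41  39  39  40  59  62 178  83 192 177  68 165 162  81 136 165  39  40  63  58  98 101 101 101 101
147 146  53  4
[... 4701 characters left out ...]
 108  56 156 155 157 143  55  49  49 112 158 144 104
  0   0  36  83  83 127  71  45  40  39 110 163 155 143 108  60 177 211 208 155  50  51  48  72 156 145 100
  0   0   0  82  82 109  91  43  49 109 106 101 101 100 110  98  98 103  99 102  53  51  47  66 156 157  89
  0   0   0  82  79  89 133  42  42  35  45 154 154 152 108  69  99 155 156 156  67  50  47  72  86  69 130
  0   0   0  54  80  76  47  43  41  36  39 149 153 151 107  78  96 138 135 129  83  49  46  57  98  72 132
  0   0   0   8  79  75  51  41  42  40  41  40  43  45  47  52  56  60  62  67  71  73  72  73  77  76 152
  0   0   0   0  83  81  82  82  84  83  83  84  82  81  79  77  76  76  75  73  72  71  70  95 103 108 118
```

All three inserts are still seated in their bays, and the cap heights show every lane bottle upright. The gripper is clear, so I hand in.

```bash
python3 -c "
from rig import bot
print(bot.hand_in())"
```

```text
the job is handed in; nothing more can be done
None
```

I handed the job in at about 64 s: the slice, stick and dice inserts are seated in their own bays (wave was absent), and both fallen bottles now stand in the lane with the three already there. While placing dice, my first try pressed on a bay wall with a wrist force of about 60 N, under the 120 N limit. No judging result came back.

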